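# Load the annealing deck in two tiers

## Task

Load the kiln slab in two tiers for the annealer: stand the two tall square posts upright on its two square end marks and the low round mould on the round mark between them, lay the long bat across both posts so that it lies centred over the slab and in line with it, and last stand the tall mould upright on the middle of the bat. Leave the two short round posts where they stand, and let go of everything.

Things in the scene. Friction and masses are not known exactly. Their poses are not given: they have to be found in the camera images.
- slab: The kiln slab, the target: a fixed grey-beige fireclay slab lying on the table, 90 mm (its x) by 250 mm (its y), 20 mm thick, lying left or right on the nearer part of the table. Origin at the centre of its underside, z up, so its top is at z = 20 mm. Three marks are drawn on the top (flat, no recess): a round one, 72 mm across, at its centre, and a 44 mm square one centred 90 mm to either side along its long (y) axis; either tall post may go on either square.
- post_a_center (a point): Tall post A: one of two alike, upright square fireclay post, 34 x 34 mm, 65 mm tall, 0.13 kg (roughly), standing loose on the table. Point at its centre, 32.5 mm above its foot; z up, x and y square to its side faces.
- post_b_center (a point): Tall post B: one of two alike, upright square fireclay post, 34 x 34 mm, 65 mm tall, 0.13 kg (roughly), standing loose on the table. Point at its centre, 32.5 mm above its foot; z up, x and y square to its side faces.
- low_mould_center (a point): Low mould: dark steel round mould with a dished top, 58 mm diameter, 38 mm tall, about 0.35 kg, standing loose. Goes on the slab's round mark. Point at its centre, 19 mm above its foot; z up.
- bat_center (a point): Bat: loose flat pale ceramic bar, 50 mm wide (its x), 220 mm long (its y), 14 mm thick, about 0.3 kg, lying flat on the table on the side where the slab is not. Point at its centre, 7 mm above its underside; z up. It can be taken across its 50 mm width at the middle.
- tall_mould_center (a point): Tall mould: dark steel round mould with a hollow top, 48 mm diameter, 70 mm tall, about 0.42 kg, standing loose. Goes on top of the bat. Point at its centre, 35 mm above its foot; z up.
- short_a_center (a point): Short round post A: fireclay, 36 mm diameter, 35 mm tall, standing loose among the other things. Not part of the job: leave it where it stands. Point at its centre, 17.5 mm above its foot.
- short_b_center (a point): Short round post B: fireclay, 36 mm diameter, 35 mm tall, standing loose among the other things. Not part of the job: leave it where it stands. Point at its centre, 17.5 mm above its foot.
There are look-alikes about, which are no part of the job. Leave any orange look-alike of the part that bears bat_center alone. Leave any purple look-alike of the part that bears low_mould_center alone.

How it is judged:
By the outcome, as a careful person would: the job done as asked, in the order asked, and still so for the second after the job is handed in, with the robot touching nothing.
It also fails if it takes over 128 s, if anything falls off the work surface, if the arm or the gripper's body presses on something with over 40 N, if the wrist force passes 120 N, or if a joint passes its speed limit or range.

## Robot

A 6-joint arm with a two-finger parallel gripper is mounted at the origin on the work surface. World frame = base frame: x ahead of the robot, y to its left, z up, the work surface at z = 0. Lengths are in m, angles in rad, forces in N, time in s.
With the tool pointing down it reaches from about 0.25 to 0.85 m from the base axis. Payload 12.5 kg.
Tool frame: the origin (TCP) lies between the finger pads; the fingertips stand 25 mm ahead of it and the grasp point (between the pads) lies 6 mm ahead of it (arm.tcp_to_tips is the distance from the TCP to the fingertips, in m); x points along the fingers, y is the direction in which the jaws open and shut, and the axes are right-handed (so a half turn about x gives the same grasp; the last joint's range is limited). The gripper opens to 93 mm and grips with 3 to 60 N. Pads are 15 mm wide; open, the fingers measure 128 mm over their backs; the gripper's body (75 mm by 188 mm) begins 65 mm behind the grasp point.
Start: joints at [-1.328, 0.351, 1.652, -0, 1.139, -0.085], TCP at [0.177, -0.521, 0.244] pointing down, gripper open.
Joint ranges: [-2.75, 2.75], [-0.79, 2.1], [0.01, 2.65], [-1.57, 4.71], [0.07, 3.14], [-2.87, 2.87]. Speed limits (rad/s): [2.22, 2.22, 2.79, 3.14, 3.14, 3.14].

## Interface

Orientations are given as a unit quaternion [x, y, z, w].
In Python, from workcell import sensors, optics, job, arm gives the robot as it stands.
- The arm moves only by the tool jog_arm, never from a script. Its argument "series" is one flat list of numbers, 7 for each row, row after row: the shift along the tool's x, y, z as a fraction of full scale, then the turn, a rotation vector about the tool's x, y, z as a fraction of full scale, then the gripper's target within -1 to 1 (fully open at 1, half-way at 0, shut at -1). A call has 1 to 12 rows; each row shifts and turns the pose as measured when the row begins, along the tool's axes as they then stand; what a row does not reach is not made up. Full scale, the value 1, is 0.04 m for a shift and 0.1 rad for a turn. A row lasts 1/10 s, in which the tool goes at most 50 mm and 8.59 degrees, less where a joint would pass 70% of its speed; a pose out of reach is approached as far as the arm can. A call with a number of a shift or a turn outside -1 to 1 is refused whole. A call with a gripper value outside its range is refused whole. The fingers move at their own pace and stop on an object; "squeeze" is the grip in N (left out, the last holds). Time passes only in rows, so rows that do not move let the fingers close. It gives the time, the measured TCP pose, the force and the opening at its end, in the units of the state.
- sensors.get_obs(): the state, without advancing time (a new reading comes with each control period).
- optics.get_image(name): name is "scene" or "side" or "wrist"; returns a dict with "img" (384x512x3 uint8, red, green, blue), "fov_y" (degrees; the focal length in pixels is half the picture's height over the tangent of half this angle, whatever the lens; pixels are square), "cx", "cy" (the principal point, pixels), "world_from_camera" (4x4, takes a point from camera to world coordinates); the wrist camera has in their place "mount" (4x4, takes a point from camera to tool coordinates, whose origin is the TCP and whose axes are the tool frame's). Camera axes: x right, y down, z forward; pixel columns grow to the right and rows downward; lengths in m; the calibration is good to about 2 mm. A picture is of the moment at which its call begins: read the wrist's pose just before it. There is no depth.
- job.close_job(): hands the job in, once; it reports no verdict.
The state is a dict: "t": time; "qpos": joint angles; "joint_velocities": joint speeds; "joint_efforts": joint torques, N m; "ee_pos": TCP position; "ee_rot": TCP orientation; "force": force on the tool from outside, world axes, zero at the start; "moment": the same for the moment, N m; "width": finger opening in m.
Only numpy, scipy, OpenCV 4.12 (cv2) and the standard library are available. Lean on these libraries where they do the work, as an engineer would, in place of code of your own. Each camera call takes 0.05 s, during which the arm holds its last target.

## Working session

There is one attempt and no reset: what is moved stays moved. The work goes in short steps, Python scripts to look and compute and a tool call to move; the robot and the scene stay as the last step left them, time stands still between calls to the robot, and variables do not carry over. Pictures are saved under pics/ and viewed, and the job is handed in when it is done.

Besides the shell and the picture viewer there is one more tool, called after "Call:" by a JSON object that holds its "api" and its "payload". jog_arm: Moves the arm, as the interface text tells. Shift numbers are shares of 0.04 m and turn numbers shares of 0.1 rad, none past 1 either way. Its arguments: {"type":"object","properties":{"series":{"type":"array","items":{"type":"number","minimum":-1,"maximum":1}},"squeeze":{"type":"number"}},"required":["series"]}

```bash
mkdir -p pics; ls
cat > h.py <<'E'
import numpy as np, cv2, json
from scipy.spatial.transform import Rotation as R
from workcell import sensors, optics, job, arm
def grab(name,fn,save=True):
    o=sensors.get_obs(); d=optics.get_image(name)
    im=d['img']; cv2.imwrite('pics/'+fn+'.png',im[:,:,::-1])
    if name=='wrist':
        T=np.eye(4);T[:3,:3]=R.from_quat(o['ee_rot']).as_matrix();T[:3,3]=o['ee_pos']
        W=T@np.array(d['mount'])
    else: W=np.array(d['world_from_camera'])
    f=im.shape[0]/2/np.tan(np.radians(d['fov_y'])/2)
    np.savez('pics/'+fn+'.npz',W=W,f=f,cx=d['cx'],cy=d['cy'])
    return d
def px2w(fn,u,v,z):
    c=np.load('pics/'+fn+'.npz');W=c['W']
    r=W[:3,:3]@np.array([(u-c['cx'])/c['f'],(v-c['cy'])/c['f'],1.])
    o=W[:3,3]; return o+r*(z-o[2])/r[2]
def w2px(fn,p):
    c=np.load('pics/'+fn+'.npz');W=c['W']
    q=np.linalg.inv(W)@np.append(p,1.); return np.array([c['cx']+c['f']*q[0]/q[2],c['cy']+c['f']*q[1]/q[2]])
def crop(fn,u0,v0,u1,v1,s,out):
    im=cv2.imread('pics/'+fn+'.png')[v0:v1,u0:u1]
    cv2.imwrite('pics/'+out+'.png',cv2.resize(im,None,fx=s,fy=s,interpolation=cv2.INTER_CUBIC))
E
python3 - <<'E'
from h import *
for n in ['scene','side','wrist']:
    d=grab(n,n+'0'); print(n,{k:v for k,v in d.items() if k!='img'})
print(sensors.get_obs())
E
```

```text
pics
scene {'fov_y': 42.526360386794636, 'cx': 259.2475030017457, 'cy': 181.98256945743555, 'world_from_camera': array([[ 0.12652261,  0.75051253, -0.64863161,  1.15979865],
       [ 0.99196283, -0.0948487 ,  0.08374645, -0.12336002],
       [ 0.00133089, -0.65401427, -0.75648104,  0.94296137],
       [ 0.        ,  0.        ,  0.        ,  1.        ]])}
side {'fov_y': 51.41353994007265, 'cx': 254.20247325369377, 'cy': 192.75740768871546, 'world_from_camera': array([[-0.9883937 , -0.05672953,  0.1409243 ,  0.26938302],
       [-0.15084452,  0.47638611, -0.86619986,  0.91983962],
       [-0.01799527, -0.87740414, -0.47941437,  0.58471935],
       [ 0.        ,  0.        ,  0.        ,  1.        ]])}
wrist {'fov_y': 60.02111865192631, 'cx': 254.17349216023226, 'cy': 193.58482119289303, 'mount': array([[-7.03628961e-04, -2.61287430e-01,  9.65260785e-01,
        -1.40746558e-01],
       [ 9.99998846e-01, -1.48325707e-03,  3.27446972e-04,
         1.10275109e-04],
       [ 1.34617211e-03,  9.65259902e-01,  2.61288172e-01,
        -7.33927096e-02],
       [ 0.00000000e+00,  0.00000000e+00,  0.00000000e+00,
         1.00000000e+00]])}
{'t': 0.15, 'qpos': array([-1.32764099e+00,  3.51080872e-01,  1.65222885e+00, -2.73570104e-05,
        1.13910570e+00, -8.46318040e-02]), 'joint_velocities': array([-2.45801665e-04, -2.47464806e-03, -1.86609633e-03,  2.83735606e-04,
        5.15873158e-05,  7.14667170e-04]), 'joint_efforts': array([ 6.66084416e-04, -4.97462440e+01, -2.85345358e+01,  6.98981783e-02,
        2.46187777e-02, -6.27181498e-05]), 'ee_pos': array([ 0.17701943, -0.52049776,  0.24326074]), 'ee_rot': array([-0.69759868, -0.1156654 ,  0.69766225, -0.11508683]), 'force': array([0.22496897, 0.1493621 , 0.55594698]), 'moment': array([ 0.0161299 ,  0.00382068, -0.05217589]), 'width': 0.09297323156580563}
```

View pics/scene0.png

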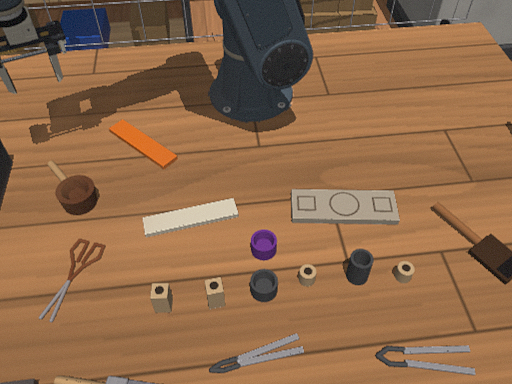

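View pics/side0.png

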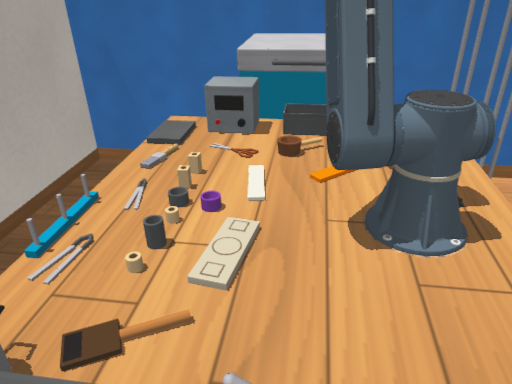

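View pics/wrist0.png

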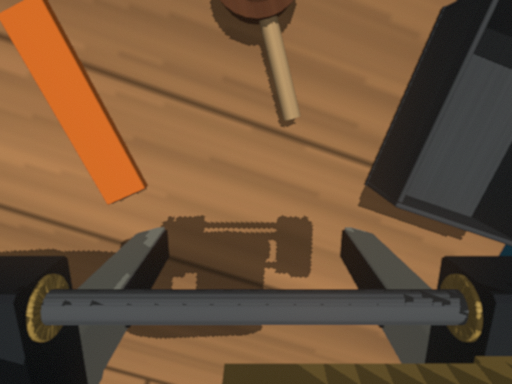

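The scene view shows:
- Tall posts at (161,297) and (215,292).
- Short posts at (307,274) and (404,271).
- Tall mould at (359,266).
- Slab at (345,206).
- Bat candidates: white bar (190,217) and orange bar (143,143). The white one is the pale ceramic bat.
- Low mould candidates: dark (263,285) and purple (263,244). The dark steel one is the mould.

I'll confirm these in a crop.

Run:
```python
from h import *
crop('scene0',130,180,290,320,5,'c1'); crop('scene0',280,180,440,300,5,'c2')
crop('side0',110,140,270,290,5,'c3')
```

```text
(no output)
```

View pics/c1.png

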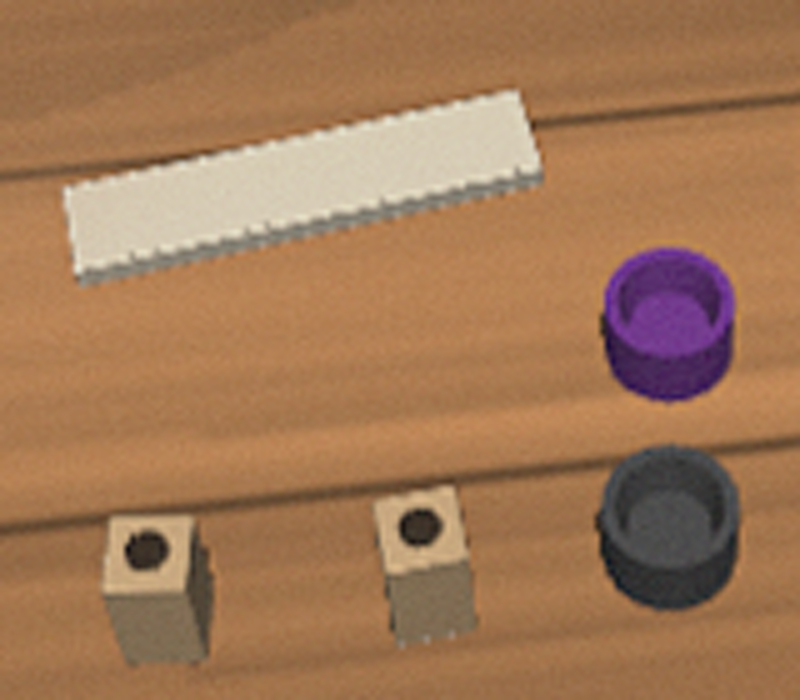

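View pics/c2.png

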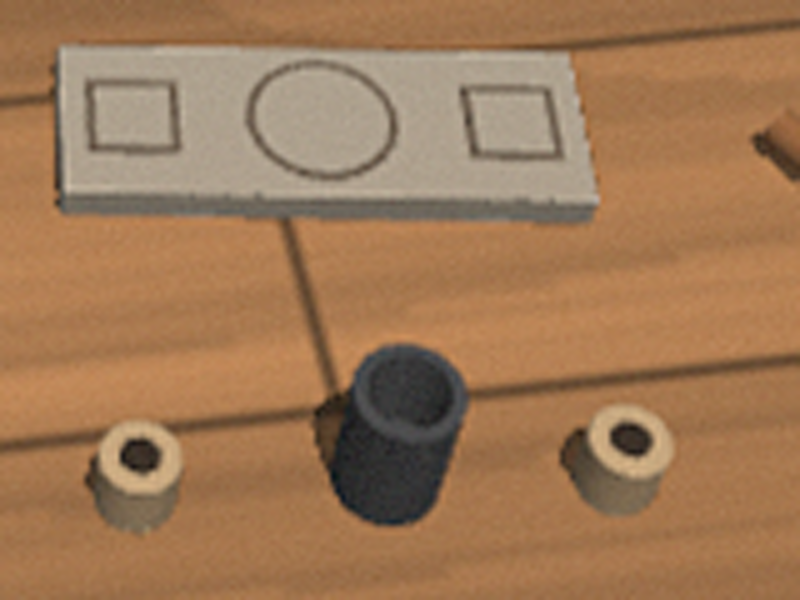

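View pics/c3.png

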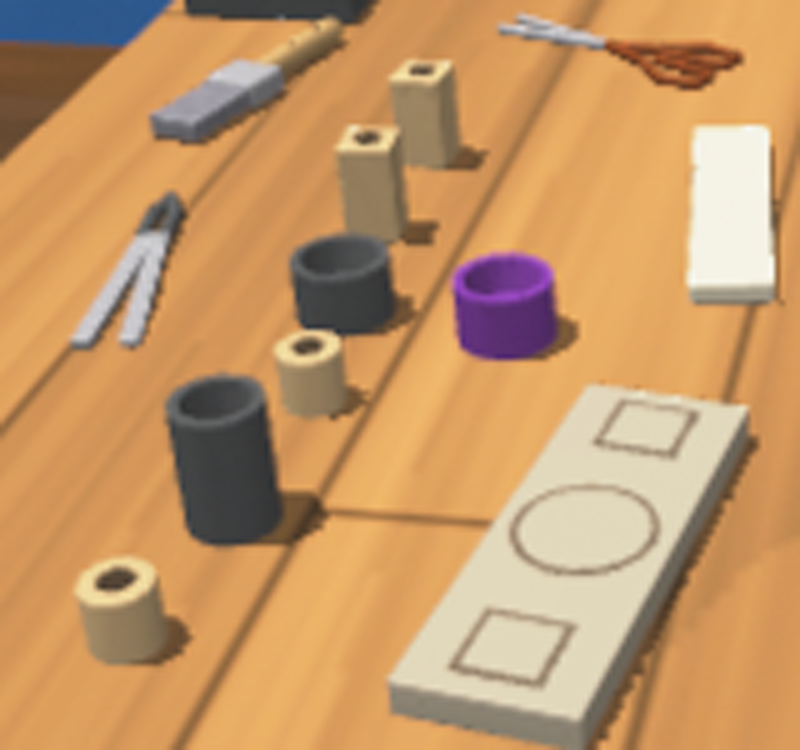

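The crops confirm it: the dark mould at (263,285) and the pale bar at (190,217) are the ones, and the purple and orange parts stay where they are. Next, positions from the corner pixels.

Run:
```python
from h import *
np.set_printoptions(precision=4,suppress=True)
def p(c,x,y,z,fn='scene0'):
    off={'c1':(130,180),'c2':(280,180),'c3':(110,140)}[c]
    return px2w('side0' if c=='c3' else 'scene0',(x-2)/5+off[0],(y-2)/5+off[1],z)
def quad(name,c,pts,z):
    P=np.array([p(c,*q,z) for q in pts]); 
    print(name,c,P.mean(0)[:2],'edges',[(round(float(np.linalg.norm(P[(i+1)%4]-P[i])),4),round(float(np.degrees(np.arctan2(*(P[(i+1)%4]-P[i])[1::-1]))),1)) for i in range(4)])
quad('bat','c1',[(63,187),(520,90),(541,174),(78,272)],.014)
quad('postL','c1',[(110,515),(194,515),(188,592),(103,590)],.065)
quad('postR','c1',[(373,500),(456,486),(469,561),(386,577)],.065)
quad('slab','c2',[(60,46),(570,54),(598,205),(64,195)],.02)
quad('sqL','c2',[(89,80),(177,83),(180,152),(90,149)],.02)
quad('sqR','c2',[(462,87),(549,88),(562,158),(472,155)],.02)
print('circle',p('c2',322,118,.02),p('c3',586,530,.02))
print('low',p('c1',670,501,.038),p('c3',342,264,.038)); print('purple',p('c1',669,304,.038))
print('tall',p('c2',411,393,.07),p('c3',219,404,.07))
print('sA',p('c2',140,458,.035),p('c3',309,351,.035));print('sB',p('c2',629,442,.035),p('c3',118,582,.035))
quad('bat','c3',[(693,127),(769,127),(773,290),(690,290)],.014)
quad('postL','c3',[(389,63),(452,60),(457,78),(393,83)],.065)
quad('postR','c3',[(336,131),(397,126),(401,147),(341,153)],.065)
quad('sq','c3',[(620,400),(698,408),(681,458),(594,446)],.02)
quad('sq','c3',[(490,609),(576,626),(540,686),(450,668)],.02)
```

```text
bat c1 [ 0.4462 -0.1942] edges [(0.2202, 98.2), (0.0522, 5.6), (0.2169, -82.3), (0.0503, -170.7)]
postL c1 [ 0.6626 -0.2578] edges [(0.0336, 82.8), (0.0339, -4.3), (0.0333, -98.7), (0.033, 176.1)]
postR c1 [ 0.6664 -0.1504] edges [(0.0336, 93.7), (0.0342, 4.3), (0.033, -85.0), (0.035, -174.7)]
slab c2 [0.4632 0.1704] edges [(0.2485, 81.6), (0.0912, -9.3), (0.2473, -98.5), (0.0905, 171.5)]
sqL c2 [0.4474 0.0822] edges [(0.0424, 80.3), (0.042, -9.6), (0.0424, -99.6), (0.0421, 170.5)]
sqR c2 [0.4736 0.2598] edges [(0.0419, 81.9), (0.0424, -8.9), (0.0421, -99.6), (0.0413, 170.7)]
circle [0.4601 0.1709 0.02  ] [0.4606 0.1667 0.02  ]
low [ 0.6505 -0.0481  0.038 ] [ 0.6489 -0.0441  0.038 ]
purple [ 0.5535 -0.0356  0.038 ]
tall [0.6441 0.157  0.07  ] [0.6411 0.1559 0.07  ]
sA [0.6402 0.0467 0.035 ] [0.6376 0.0473 0.035 ]
sB [0.6586 0.2534 0.035 ] [0.6566 0.2519 0.035 ]
bat c3 [ 0.4447 -0.1952] edges [(0.052, -173.6), (0.2272, 98.1), (0.0485, 6.8), (0.2277, -81.0)]
postL c3 [ 0.6619 -0.2634] edges [(0.0422, -166.7), (0.0317, 111.4), (0.0419, 17.7), (0.0349, -68.7)]
postR c3 [ 0.665  -0.1551] edges [(0.0378, -162.2), (0.0319, 111.2), (0.0364, 20.1), (0.0335, -66.5)]
sq c3 [0.4474 0.0758] edges [(0.0422, 176.5), (0.0468, 88.8), (0.046, -6.4), (0.0445, -96.0)]
sq c3 [0.4739 0.255 ] edges [(0.0417, 170.7), (0.0419, 80.9), (0.042, -8.8), (0.0423, -99.5)]
```

```bash
cat >> h.py <<'E'
np.set_printoptions(precision=4,suppress=True)
def delta(pos,jaw_deg=None,pr=True):
    """rows-units needed: shift (in 0.04 m, tool axes) and turn about tool axes (0.1rad) to reach TCP pos, tool down, jaw (y axis) at angle mod 180"""
    o=sensors.get_obs();M=R.from_quat(o['ee_rot']).as_matrix();p=np.array(o['ee_pos'])
    s=M.T@(np.array(pos)-p)/0.04
    t=np.zeros(3)
    if jaw_deg is not None:
        a=np.radians(jaw_deg);best=None
        for k in (0,np.pi):
            y=np.array([np.cos(a+k),np.sin(a+k),0]);x=np.array([0,0,-1.]);G=np.stack([x,y,np.cross(x,y)],1)
            r=R.from_matrix(M.T@G).as_rotvec()/0.1
            if best is None or np.linalg.norm(r)<np.linalg.norm(best): best=r
        t=best
    if pr: print('t',round(o['t'],2),'pos',p,'jaw',np.degrees(np.arctan2(M[1,1],M[0,1])).round(2),'tilt',M[2,1:].round(4),'w',round(o['width'],4),'F',np.array(o['force']).round(1),'q6',o['qpos'][5].round(2));print('shift',s.round(2),'turn',t.round(2))
    return s,t
E
python3 - <<'E'
from h import *
o=sensors.get_obs();print(R.from_quat(o['ee_rot']).as_matrix(),arm.tcp_to_tips)
delta([.42,-.17,.30],0)
E
```

```text
[[-0.0002  0.322  -0.9468]
 [ 0.0008 -0.9468 -0.322 ]
 [-1.     -0.0008 -0.    ]] 0.025
t 0.15 pos [ 0.177  -0.5205  0.2433] jaw -71.22 tilt [-0.0008 -0.    ] w 0.093 F [0.2 0.1 0.6] q6 -0.08
shift [-1.41 -6.34 -8.57] turn [-12.43  -0.01   0.01]
```

Call:
{"api": "jog_arm", "payload": {"series": [-0.2,0,0,-1,0,0,1,-0.2,0,0,-1,0,0,1,0,0,0,-1,0,0,1,0,0,0,-1,0,0,1,0,0,0,-1,0,0,1,0,0,0,-1,0,0,1,0,0,0,-1,0,0,1,0,0,0,-1,0,0,1,0,0,0,-1,0,0,1,0,0,0,-1,0,0,1,0,0,0,-1,0,0,1,0,0,0,-1,0,0,1]}}

```text
t: 1.35
ee_pos: [0.1767, -0.5189, 0.2569]
ee_rot: [0.5, 0.503, -0.498, 0.499]
force: [0.8, -0.2, -0.3]
width: 0.0933
```

Run:
```python
from h import *
delta([.60,-.18,.26],0)
```

```text
t 1.35 pos [ 0.1767 -0.5189  0.2569] jaw 0.25 tilt [-0.0017 -0.0072] w 0.0933 F [ 0.8 -0.2 -0.3] q6 -1.33
shift [-0.03 10.62 -8.43] turn [ 0.04 -0.07  0.02]
```

Call:
{"api": "jog_arm", "payload": {"series": [0,0.88,-0.7,0,0,0,1,0,0.88,-0.7,0,0,0,1,0,0.88,-0.7,0,0,0,1,0,0.88,-0.7,0,0,0,1,0,0.88,-0.7,0,0,0,1,0,0.88,-0.7,0,0,0,1,0,0.88,-0.7,0,0,0,1,0,0.88,-0.7,0,0,0,1,0,0.88,-0.7,0,0,0,1,0,0.88,-0.7,0,0,0,1,0,0.88,-0.7,0,0,0,1,0,0.88,-0.7,0,0,0,1]}}

```text
t: 2.55
ee_pos: [0.6082, -0.1685, 0.2564]
ee_rot: [0.501, 0.503, -0.499, 0.497]
force: [1.0, -0.7, 0.6]
width: 0.0927
```

Run:
```python
from h import *
delta([.60,-.18,.26],0); grab('wrist','w1')
```

```text
t 2.55 pos [ 0.6082 -0.1685  0.2564] jaw 0.07 tilt [-0.0043 -0.0083] w 0.0927 F [ 1.  -0.7  0.6] q6 -0.35
shift [-0.09 -0.21  0.29] turn [ 0.01 -0.08  0.04]
```

View pics/w1.png

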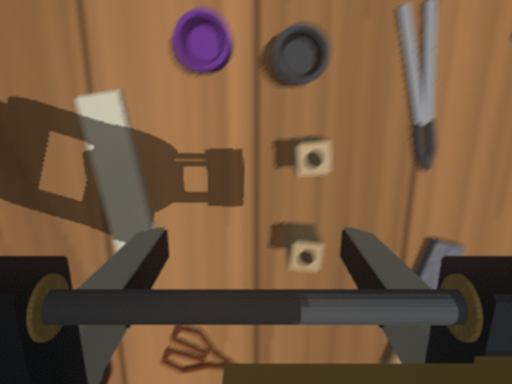

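Run:
```python
from h import *
crop('w1',250,10,390,280,3,'c4')
```

```text
(no output)
```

View pics/c4.png

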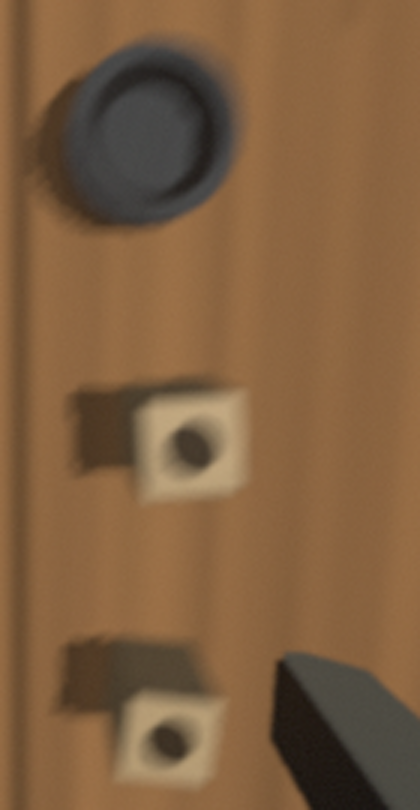

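Run:
```python
from h import *
def quad(pts,z):
    P=np.array([px2w('w1',250+(x-1)/3,10+(y-1)/3,z) for x,y in pts])
    print(P.mean(0)[:2],[(round(float(np.linalg.norm(P[(i+1)%4]-P[i])),4),round(float(np.degrees(np.arctan2(*(P[(i+1)%4]-P[i])[1::-1]))),1)) for i in range(4)])
quad([(136,397),(245,389),(247,490),(142,502)],.065)
quad([(130,690),(228,697),(212,789),(114,781)],.065)
print(px2w('w1',250+148/3,10+132/3,.038))
delta([.6640,-.1515,.15],4.6)
```

```text
[ 0.6685 -0.1475] [(0.036, 4.2), (0.0341, -85.5), (0.0357, -173.3), (0.0357, 95.1)]
[ 0.6656 -0.2551] [(0.0353, -4.3), (0.0366, -96.1), (0.0363, 174.9), (0.0362, 82.4)]
[ 0.6539 -0.0462  0.038 ]
t 2.6 pos [ 0.612  -0.1643  0.2561] jaw 0.23 tilt [-0.0025 -0.0098] w 0.0929 F [-0.1  5.1 -1.4] q6 -0.35
shift [ 2.65  1.31 -0.29] turn [-0.76 -0.1   0.02]
```

Call:
{"api": "jog_arm", "payload": {"series": [0,0.3,0.4,-0.76,-0.1,0,0,0,0,0,0,0,0,0,0,0,0,0,0,0,0,0,0,0,0,0,0,0]}}

```text
t: 3.0
ee_pos: [0.6248, -0.1775, 0.254]
ee_rot: [0.478, 0.522, -0.48, 0.519]
force: [0.1, -0.4, -0.1]
width: 0.0656
```

Run:
```python
from h import *
grab('wrist','w2');
delta([.6640,-.1515,.15],4.6)
o=sensors.get_obs();M=R.from_quat(o['ee_rot']).as_matrix()
print('grasp px',w2px('w2',o['ee_pos']+M[:,0]*.006),'tips',w2px('w2',o['ee_pos']+M[:,0]*.025))
crop('w2',220,0,380,280,3,'c5')
```

```text
t 3.05 pos [ 0.6247 -0.1775  0.2541] jaw 4.74 tilt [-0.0049 -0.0016] w 0.0615 F [-0.2 -0.7 -0.3] q6 -0.43
shift [ 2.6   1.05 -0.56] turn [ 0.02 -0.02  0.05]
grasp px [252.5065 259.2001] tips [252.6114 243.1952]
```

View pics/c5.png

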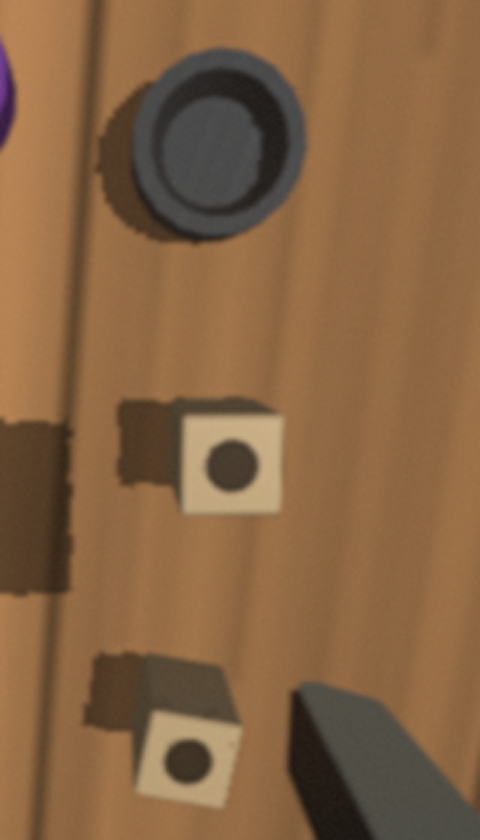

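Run:
```python
from h import *
def quad(pts,z):
    P=np.array([px2w('w2',220+(x-1)/3,(y-1)/3,z) for x,y in pts])
    print(P.mean(0)[:2],[(round(float(np.linalg.norm(P[(i+1)%4]-P[i])),4),round(float(np.degrees(np.arctan2(*(P[(i+1)%4]-P[i])[1::-1]))),1)) for i in range(4)])
quad([(181,416),(283,414),(281,514),(181,515)],.065)
quad([(153,711),(242,726),(223,809),(135,791)],.065)
print(px2w('w2',220+218/3,133/3,.038))
delta([.6650,-.1515,.15],4.9)
```

```text
[ 0.6654 -0.1508] [(0.0334, 5.8), (0.0333, -83.8), (0.0336, -174.7), (0.033, 95.8)]
[ 0.6621 -0.2579] [(0.0323, -5.5), (0.0332, -95.3), (0.033, 172.1), (0.0318, 83.6)]
[ 0.6524 -0.0456  0.038 ]
t 3.05 pos [ 0.6247 -0.1775  0.2541] jaw 4.74 tilt [-0.0049 -0.0016] w 0.0615 F [-0.2 -0.7 -0.3] q6 -0.43
shift [ 2.6   1.07 -0.56] turn [-0.03 -0.02  0.05]
```

Call:
{"api": "jog_arm", "payload": {"series": [0.6,0.55,-0.33,-0.12,0,0,0.3,0.6,0.52,-0.3,0,0,0,0.3,0.6,0,0,0,0,0,0.3,0.6,0,0,0,0,0,0.3,0,0,0,0,0,0,0.3]}}

```text
t: 3.55
ee_pos: [0.6643, -0.1489, 0.1575]
ee_rot: [0.477, 0.522, -0.478, 0.521]
force: [-0.4, -0.2, 0.2]
width: 0.0607
```

Run:
```python
from h import *
delta([.6658,-.1507,.051],5.4)
```

```text
t 3.55 pos [ 0.6643 -0.1489  0.1575] jaw 5.02 tilt [-0.002  -0.0008] w 0.0607 F [-0.4 -0.2  0.2] q6 -0.38
shift [2.66 0.04 0.05] turn [-0.07 -0.01  0.02]
```

Call:
{"api": "jog_arm", "payload": {"series": [0.8,0.04,0.05,-0.07,0,0,0.3,0.8,0,0,0,0,0,0.3,0.7,0,0,0,0,0,0.3,0.36,0,0,0,0,0,0.3,0,0,0,0,0,0,0.3]}}

```text
t: 4.05
ee_pos: [0.6678, -0.153, 0.0558]
ee_rot: [0.478, 0.52, -0.476, 0.524]
force: [0.9, 0.6, 0.2]
width: 0.0602
```

Run:
```python
from h import *
delta([.6658,-.1507,.051],5.4)
```

```text
t 4.05 pos [ 0.6678 -0.153   0.0558] jaw 5.15 tilt [0.0058 0.0021] w 0.0602 F [0.9 0.6 0.2] q6 -0.38
shift [ 0.12 -0.05 -0.06] turn [-0.04  0.02 -0.06]
```

Call:
{"api": "jog_arm", "payload": {"series": [0.1,-0.05,-0.05,0,0,-0.06,0.3,0,0,0,0,0,0,0.3,0,0,0,0,0,0,-1,0,0,0,0,0,0,-1,0,0,0,0,0,0,-1,0,0,0,0,0,0,-1,0,0,0,0,0,0,-1,0,0,0,0,0,0,-1], "squeeze": 25}}

```text
t: 4.85
ee_pos: [0.668, -0.152, 0.0583]
ee_rot: [0.478, 0.519, -0.477, 0.525]
force: [0.1, 0.1, -0.9]
width: 0.0343
```

Run:
```python
from h import *
delta([.6658,-.1507,.051],5.4)
delta([.47,.258,.2],-8.6)
```

```text
t 4.85 pos [ 0.668  -0.152   0.0583] jaw 5.12 tilt [0.0065 0.005 ] w 0.0343 F [ 0.1  0.1 -0.9] q6 -0.38
shift [ 0.18 -0.05 -0.04] turn [-0.05  0.05 -0.06]
t 4.85 pos [ 0.668  -0.152   0.0583] jaw 5.12 tilt [0.0065 0.005 ] w 0.0343 F [ 0.1  0.1 -0.9] q6 -0.38
shift [ -3.62  -3.99 -10.63] turn [ 2.39  0.04 -0.07]
```

Call:
{"api": "jog_arm", "payload": {"series": [-0.6,0,0,0,0,0,-1,-1,0,0,0,0,0,-1,-1,0,0,0,0,0,-1,-1,0,0,0,0,-0.06,-1,-0.2,-0.5,-0.83,0,0,0,-1,0,-0.5,-0.83,0,0,0,-1,0,-0.5,-0.83,0,0,0,-1,0,-0.5,-0.83,0,0,0,-1,0,-0.5,-0.83,0,0,0,-1,0,-0.5,-0.83,0,0,0,-1,0,-0.5,-0.83,0,0,0,-1,0,-0.5,-0.83,0,0,0,-1]}}

```text
t: 6.05
ee_pos: [0.478, 0.1045, 0.2131]
ee_rot: [0.478, 0.52, -0.48, 0.521]
force: [1.1, 0.7, -1.5]
width: 0.0338
```

Call:
{"api": "jog_arm", "payload": {"series": [0,-0.5,-0.7,0,0,0,-1,0,0,0,0.8,0,0,-1,0,0,0,0.8,0,0,-1,0,0,0,0.8,0,0,-1,0,0,0,0,0,0,-1,0,0,0,0,0,0,-1]}}

```text
t: 6.65
ee_pos: [0.4509, 0.1356, 0.2131]
ee_rot: [-0.537, -0.459, 0.539, -0.46]
force: [0.9, -0.4, -2.1]
width: 0.034
```

Run:
```python
from h import *
grab('wrist','w3');
delta([.4605,.13,.25],-8.6)
```

```text
t 6.7 pos [0.4509 0.1355 0.2131] jaw -9.02 tilt [-0.0004  0.0031] w 0.0339 F [ 0.7  0.2 -1.8] q6 0.35
shift [-0.92  0.26  0.1 ] turn [-0.07  0.03  0.  ]
```

View pics/w3.png

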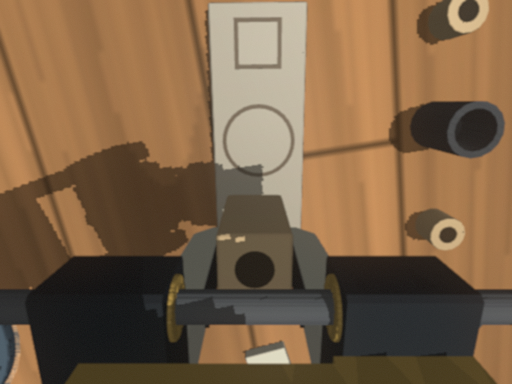

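Run:
```python
from h import *
crop('w3',195,0,325,300,2.6,'c6'); crop('w3',400,0,512,260,3,'c7')
```

```text
(no output)
```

View pics/c6.png

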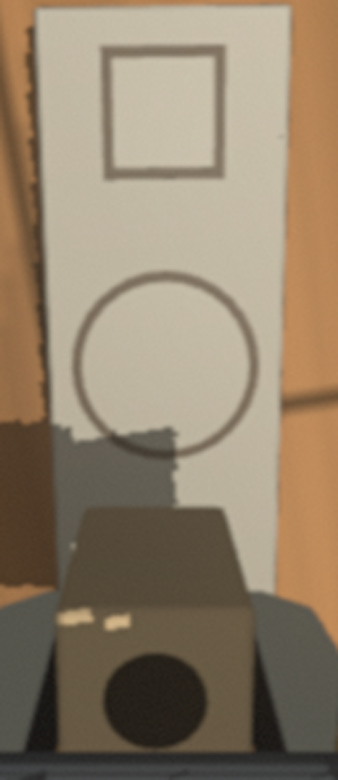

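View pics/c7.png

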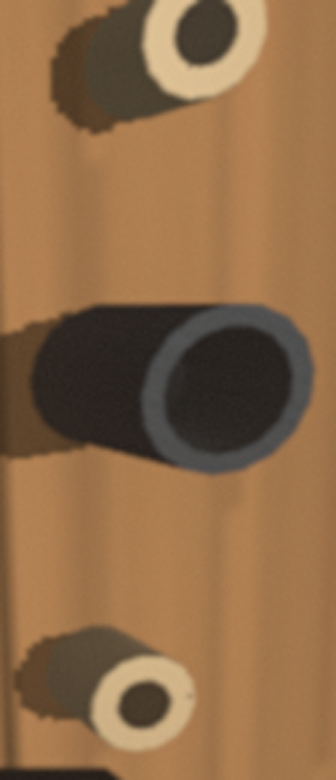

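Run:
```python
from h import *
g=lambda x,y,z:px2w('w3',195+(x-.8)/2.6,(y-.8)/2.6,z)
def quad(pts,z):
    P=np.array([g(x,y,z) for x,y in pts])
    print(P.mean(0)[:2],[(round(float(np.linalg.norm(P[(i+1)%4]-P[i])),4),round(float(np.degrees(np.arctan2(*(P[(i+1)%4]-P[i])[1::-1]))),1)) for i in range(4)])
quad([(103,48),(223,48),(223,176),(106,176)],.02)
print('circ',g(166,364,.02)); e=[g(36,7,.02),g(291,7,.02),g(274,590,.02),g(57,560,.02)]
for i,j in((0,1),(1,2),(0,3)):d=e[j]-e[i];print(np.linalg.norm(d),np.degrees(np.arctan2(d[1],d[0])))
print('hole',g(156,701,.2198))
h=lambda x,y,z:px2w('w3',400+(x-1)/3,(y-1)/3,z)
print('tall',h(228,389,.07),'sA',h(143,703,.035),'sB',h(205,33,.035))
```

```text
[0.4749 0.2592] [(0.0419, -9.1), (0.042, -97.9), (0.0424, 170.9), (0.042, 81.5)]
circ [0.462  0.1715 0.02  ]
0.08812727235938905 -9.061016088489795
0.21493659520627775 -98.54613750998374
0.2018061062592717 -98.74322778363356
hole [0.4521 0.137  0.2198]
tall [0.6438 0.1566 0.07  ] sA [0.6391 0.0471 0.035 ] sB [0.6579 0.2539 0.035 ]
```

Run:
```python
from h import *
delta([.474,.2586,.13],-8.6)
```

```text
t 6.7 pos [0.4509 0.1355 0.2131] jaw -9.02 tilt [-0.0004  0.0031] w 0.0339 F [ 0.7  0.2 -1.8] q6 0.35
shift [ 2.07  0.09 -3.14] turn [-0.07  0.03  0.  ]
```

Call:
{"api": "jog_arm", "payload": {"series": [0.3,0.03,-0.79,-0.07,0.03,0,-1,0.45,0.02,-0.79,0,0,0,-1,0.45,0.02,-0.78,0,0,0,-1,0.45,0.02,-0.78,0,0,0,-1,0.4,0,0,0,0,0,-1,0,0,0,0,0,0,-1]}}

```text
t: 7.3
ee_pos: [0.4755, 0.2632, 0.1284]
ee_rot: [0.535, 0.463, -0.534, 0.464]
force: [-0.5, -0.7, -1.1]
width: 0.0337
```

Run:
```python
from h import *
delta([.474,.2586,.0790],-8.6)
```

```text
t 7.3 pos [0.4755 0.2632 0.1284] jaw -8.16 tilt [ 0.0022 -0.0007] w 0.0337 F [-0.5 -0.7 -1.1] q6 0.56
shift [ 1.24 -0.02  0.12] turn [ 0.08 -0.01 -0.02]
```

Call:
{"api": "jog_arm", "payload": {"series": [0.4,-0.02,0.1,0.08,0,-0.02,-1,0.4,0,0,0,0,0,-1,0.2,0,0,0,0,0,-1,0,0,0,0,0,0,-1,0,0,0,0,0,0,-1]}}

```text
t: 7.8
ee_pos: [0.4759, 0.2585, 0.0905]
ee_rot: [0.537, 0.461, -0.534, 0.462]
force: [0.5, 0.6, -1.8]
width: 0.0339
```

Run:
```python
from h import *
delta([.474,.2586,.0790],-8.6)
```

```text
t 7.8 pos [0.4759 0.2585 0.0905] jaw -8.48 tilt [ 0.0028 -0.0023] w 0.0339 F [ 0.5  0.6 -1.8] q6 0.56
shift [ 0.29 -0.05  0.  ] turn [ 0.02 -0.02 -0.03]
```

Call:
{"api": "jog_arm", "payload": {"series": [0.2,-0.05,0,0,-0.02,-0.03,-1,0.05,0,0,0,0,0,-1,0,0,0,0,0,0,-1]}}

```text
t: 8.1
ee_pos: [0.4747, 0.2589, 0.0815]
ee_rot: [0.536, 0.462, -0.535, 0.462]
force: [-0.3, -0.1, -1.9]
width: 0.0339
```

Run:
```python
from h import *
delta([.474,.2586,.0790],-8.6)
```

```text
t 8.1 pos [0.4747 0.2589 0.0815] jaw -8.48 tilt [ 0.0018 -0.0015] w 0.0339 F [-0.3 -0.1 -1.9] q6 0.56
shift [ 0.06 -0.02  0.01] turn [ 0.02 -0.02 -0.02]
```

Call:
{"api": "jog_arm", "payload": {"series": [0.06,-0.02,0,0,-0.02,-0.02,-1,0.02,0,0,0,0,0,-1,0.02,0,0,0,0,0,-1,0,0,0,0,0,0,-1]}}

```text
t: 8.5
ee_pos: [0.4741, 0.2595, 0.0785]
ee_rot: [0.536, 0.462, -0.535, 0.462]
force: [-0.3, -0.2, -1.7]
width: 0.0336
```

Run:
```python
from h import *
delta([.474,.2586,.0790],-8.6)
grab('side','s1');crop('side0',140,0,141,1,1,'junk');crop('s1',150,180,310,300,5,'c8')
```

```text
t 8.5 pos [0.4741 0.2595 0.0785] jaw -8.46 tilt [0.0003 0.    ] w 0.0336 F [-0.3 -0.2 -1.7] q6 0.56
shift [-0.01  0.    0.02] turn [ 0.02  0.   -0.  ]
```

View pics/c8.png

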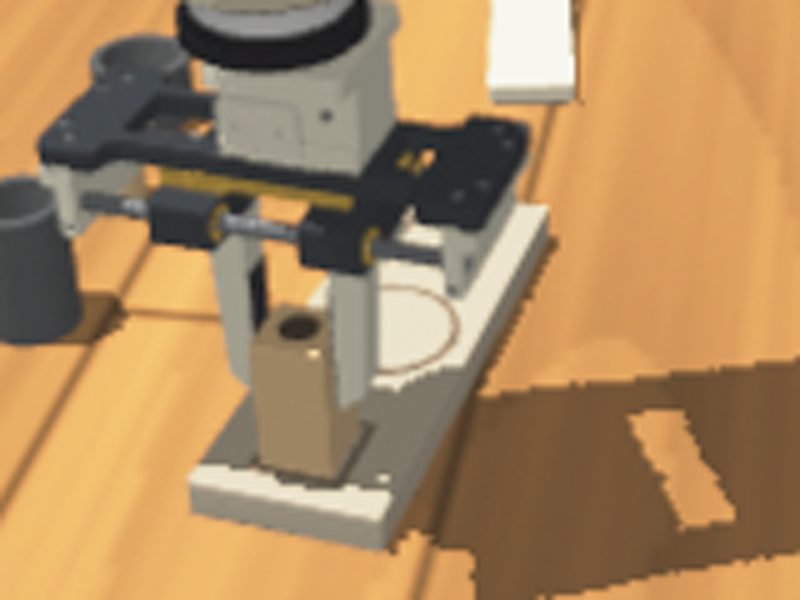

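Call:
{"api": "jog_arm", "payload": {"series": [0.03,0,0,0,0,0,-1,0.03,0,0,0,0,0,-1,0,0,0,0,0,0,-1]}}

```text
t: 8.85
ee_pos: [0.4743, 0.2597, 0.0785]
ee_rot: [0.536, 0.462, -0.535, 0.462]
force: [0.1, 0.3, -1.4]
width: 0.0339
```

Call:
{"api": "jog_arm", "payload": {"series": [0.06,0,0,0,0,0,-1,0.06,0,0,0,0,0,-1]}}

```text
t: 9.05
ee_pos: [0.4746, 0.2604, 0.0772]
ee_rot: [0.536, 0.462, -0.535, 0.462]
force: [-13.1, -5.0, 36.6]
width: 0.0339
```

Call:
{"api": "jog_arm", "payload": {"series": [-0.03,0,0,0,0,0,-1]}}

```text
t: 9.15
ee_pos: [0.4747, 0.2605, 0.0789]
ee_rot: [0.536, 0.462, -0.535, 0.462]
force: [0.1, -0.7, -1.1]
width: 0.0336
```

Call:
{"api": "jog_arm", "payload": {"series": [0,0,0,0,0,0,0.2,0,0,0,0,0,0,0.2,0,0,0,0,0,0,0.2,-0.3,0,0,0,0,0,0.2,-0.8,0,0,0,0,0,0.2,-1,0,0,0,0,0,0.2,-1,0,0,0,0,0,0.2,-1,0,0,0,0,0,0.2]}}

```text
t: 9.95
ee_pos: [0.4723, 0.2591, 0.2452]
ee_rot: [-0.533, -0.463, 0.538, -0.461]
force: [0.9, 0.5, 0.3]
width: 0.056
```

Run:
```python
from h import *
delta([.662,-.2579,.2],-6.2)
grab('scene','sc1');crop('sc1',280,150,440,290,5,'c9')
```

```text
t 9.95 pos [0.4723 0.2591 0.2452] jaw -8.46 tilt [-0.0071  0.0038] w 0.056 F [0.9 0.5 0.3] q6 0.56
shift [ 1.13  6.6  12.08] turn [-0.39  0.04  0.07]
```

View pics/c9.png

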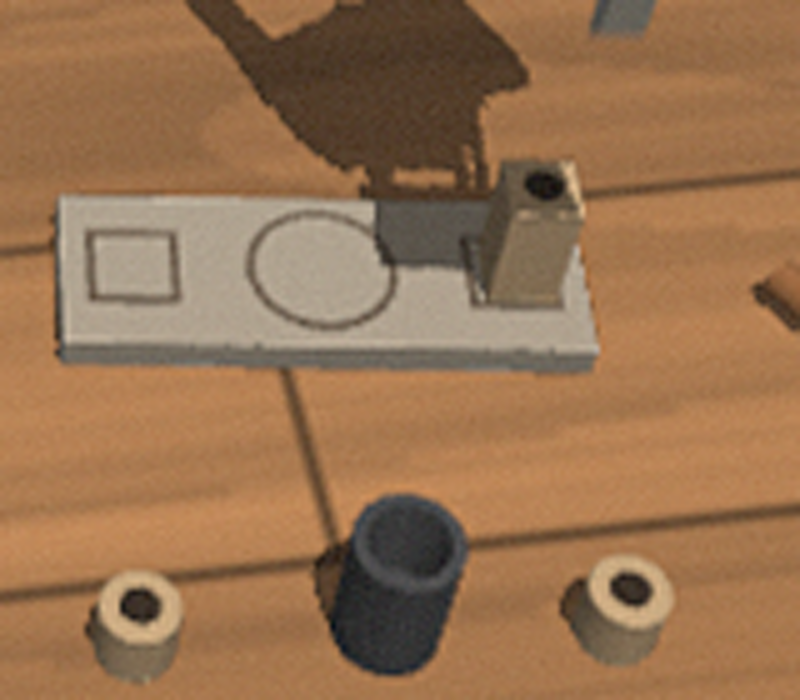

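Call:
{"api": "jog_arm", "payload": {"series": [0,0.54,0.98,0,0,0,0.2,0,0.54,0.98,0,0,0,0.2,0,0.54,0.98,0,0,0,0.2,0,0.54,0.98,0,0,0,0.2,0,0.54,0.98,-0.1,0,0.07,0.2,0,0.54,0.98,-0.1,0,0,0.2,0,0.54,0.98,-0.1,0,0,0.2,0,0.54,0.98,-0.1,0,0,0.2,0,0.54,0.98,0,0,0,0.2,0,0.54,0.98,0,0,0,0.2,0.3,0.54,0.98,0,0,0,0.2,0.3,0.3,0.6,0,0,0,0.2]}}

```text
t: 11.2
ee_pos: [0.6715, -0.2393, 0.2415]
ee_rot: [0.531, 0.469, -0.517, 0.48]
force: [0.1, 0.1, -0.4]
width: 0.0556
```

Run:
```python
from h import *
delta([.662,-.2579,.051],-6.2)
```

```text
t 11.2 pos [ 0.6715 -0.2393  0.2415] jaw -5.71 tilt [ 0.0247 -0.004 ] w 0.0556 F [ 0.1  0.1 -0.4] q6 -0.32
shift [ 4.76 -0.31  0.5 ] turn [ 0.09 -0.04 -0.25]
```

Call:
{"api": "jog_arm", "payload": {"series": [0.8,-0.3,0.5,0.09,-0.04,-0.25,0.2,0.8,0,0,0,0,0,0.2,0.8,0,0,0,0,0,0.2,0,0,0,0,0,0,0.2,0,0,0,0,0,0,0.2]}}

```text
t: 11.7
ee_pos: [0.658, -0.264, 0.143]
ee_rot: [-0.527, -0.471, 0.528, -0.471]
force: [0.2, -0.7, 1.4]
width: 0.056
```

Run:
```python
from h import *
delta([.662,-.2579,.051],-6.2)
```

```text
t 11.7 pos [ 0.658 -0.264  0.143] jaw -6.53 tilt [-0.0003  0.0008] w 0.056 F [ 0.2 -0.7  1.4] q6 -0.33
shift [ 2.3   0.08 -0.16] turn [-0.06  0.01  0.  ]
```

Call:
{"api": "jog_arm", "payload": {"series": [0.7,0.08,-0.14,-0.06,0,0,0.2,0.7,0,0,0,0,0,0.2,0.6,0,0,0,0,0,0.2,0.2,0,0,0,0,0,0.2,0,0,0,0,0,0,0.2]}}

```text
t: 12.2
ee_pos: [0.6676, -0.2598, 0.065]
ee_rot: [0.528, 0.468, -0.524, 0.478]
force: [-0.7, 0.6, 0.3]
width: 0.0556
```

Run:
```python
from h import *
delta([.662,-.2579,.051],-6.2)
```

```text
t 12.2 pos [ 0.6676 -0.2598  0.065 ] jaw -6.08 tilt [0.014  0.0056] w 0.0556 F [-0.7  0.6  0.3] q6 -0.33
shift [ 0.35 -0.15 -0.03] turn [ 0.02  0.06 -0.14]
```

Call:
{"api": "jog_arm", "payload": {"series": [0.28,-0.15,-0.04,0,0.06,-0.14,0.2,0,0,0,0,0,0,0.2,0,0,0,0,0,0,0.2]}}

```text
t: 12.5
ee_pos: [0.6634, -0.2582, 0.0577]
ee_rot: [0.527, 0.472, -0.525, 0.474]
force: [-0.1, -0.9, -0.1]
width: 0.0558
```

Run:
```python
from h import *
delta([.662,-.2579,.051],-6.2)
```

```text
t 12.5 pos [ 0.6634 -0.2582  0.0577] jaw -6.07 tilt [0.0043 0.0009] w 0.0558 F [-0.1 -0.9 -0.1] q6 -0.33
shift [ 0.17 -0.04 -0.  ] turn [ 0.02  0.01 -0.04]
```

Good. I'll close the jaws, using a small tilt fix.

Call:
{"api": "jog_arm", "payload": {"series": [0.1,-0.04,0,0,0,-0.04,-1,0,0,0,0,0,0,-1,0,0,0,0,0,0,-1,0,0,0,0,0,0,-1,0,0,0,0,0,0,-1]}}

```text
t: 13.0
ee_pos: [0.6622, -0.2583, 0.0548]
ee_rot: [-0.526, -0.472, 0.526, -0.474]
force: [0.4, -0.2, -0.4]
width: 0.0339
```

Run:
```python
from h import *
delta([.662,-.2579,.051],-6.2)
delta([.4478,.0822,.2],-8.6)
```

```text
t 13.0 pos [ 0.6622 -0.2583  0.0548] jaw -6.07 tilt [0.0015 0.0015] w 0.0339 F [ 0.4 -0.2 -0.4] q6 -0.33
shift [ 0.09 -0.01 -0.01] turn [ 0.02  0.01 -0.02]
t 13.0 pos [ 0.6622 -0.2583  0.0548] jaw -6.07 tilt [0.0015 0.0015] w 0.0339 F [ 0.4 -0.2 -0.4] q6 -0.33
shift [-3.65 -6.22 -7.89] turn [ 0.44  0.01 -0.02]
```

Call:
{"api": "jog_arm", "payload": {"series": [-0.6,0,0,0,0,0,-1,-1,0,0,0,0,0,-1,-1,0,0,0,0,0,-1,-0.9,-0.3,-0.4,0,0,0,-1,0,-0.68,-0.86,0,0,0,-1,0,-0.68,-0.86,0,0,0,-1,0,-0.68,-0.86,0,0,0,-1,0,-0.68,-0.86,0.2,0,0,-1,0,-0.68,-0.86,0.2,0,0,-1,0,-0.68,-0.86,0,0,0,-1,0,-0.68,-0.86,0,0,0,-1,0,-0.6,-0.8,0,0,0,-1]}}

```text
t: 14.2
ee_pos: [0.4658, 0.0635, 0.1984]
ee_rot: [0.537, 0.459, -0.537, 0.461]
force: [0.3, -0.3, -0.9]
width: 0.0338
```

Call:
{"api": "jog_arm", "payload": {"series": [0,-0.2,-0.4,0,0,0,-1,0,0,0,0,0,0,-1,0,0,0,0,0,0,-1]}}

```text
t: 14.5
ee_pos: [0.4577, 0.0843, 0.1988]
ee_rot: [0.536, 0.461, -0.535, 0.462]
force: [0.6, 0.7, -0.6]
width: 0.0338
```

Run:
```python
from h import *
grab('wrist','w4')
delta([.4478,.0822,.0748],-8.6)
crop('w4',190,0,330,300,2.6,'c10')
```

```text
t 14.55 pos [0.4578 0.0841 0.1988] jaw -8.58 tilt [ 0.0023 -0.0001] w 0.0338 F [-0.3 -0.3 -0.2] q6 0.23
shift [ 3.1  -0.25  0.08] turn [ 0.   -0.   -0.02]
```

View pics/c10.png

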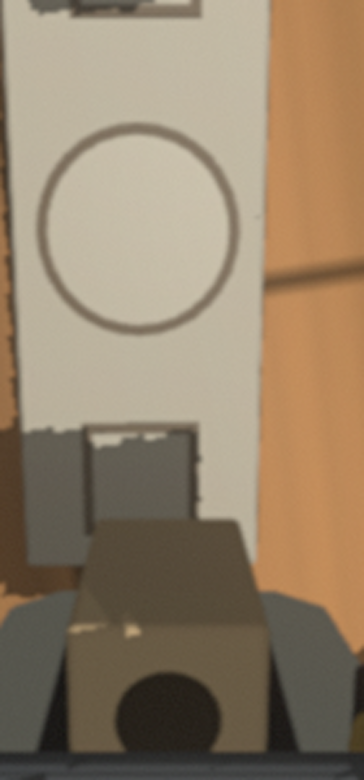

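Run:
```python
from h import *
g=lambda x,y,z:px2w('w4',190+(x-.8)/2.6,(y-.8)/2.6,z)
print('circ',g(138,228.5,.02)); print('sq top edge mid',g(141,426,.02), 'slab bottom corner',g(29,565,.02),g(255,565,.02),'edges at 426',g(22,426,.02),g(262,426,.02))
print('hole',g(167,720,.1988+.065-.0548))
u=np.array([.1495,.9888]);print('pred sq top',np.array([.4478,.0822])+.0215*u)
```

```text
circ [0.4618 0.1714 0.02  ]
sq top edge mid [0.4517 0.1017 0.02  ] slab bottom corner [0.3998 0.0541 0.02  ] [0.4871 0.0407 0.02  ] edges at 426 [0.4078 0.1084 0.02  ] [0.4965 0.0949 0.02  ]
hole [0.4582 0.0841 0.209 ]
pred sq top [0.451  0.1035]
```

Call:
{"api": "jog_arm", "payload": {"series": [0.5,-0.25,0.08,0,0,-0.02,-1,0.7,0,0,0,0,0,-1,0.7,0,0,0,0,0,-1,0.6,0,0,0,0,0,-1,0,0,0,0,0,0,-1,0,0,0,0,0,0,-1]}}

```text
t: 15.15
ee_pos: [0.4516, 0.077, 0.0967]
ee_rot: [0.539, 0.458, -0.536, 0.46]
force: [-0.3, -0.0, -1.6]
width: 0.0338
```

Run:
```python
from h import *
delta([.4478,.082,.0748],-8.6)
```

```text
t 15.15 pos [0.4516 0.077  0.0967] jaw -8.98 tilt [ 0.0045 -0.0005] w 0.0338 F [-0.3 -0.  -1.6] q6 0.22
shift [ 0.55 -0.12 -0.11] turn [-0.07 -0.   -0.04]
```

Call:
{"api": "jog_arm", "payload": {"series": [0.2,-0.12,-0.11,-0.07,0,-0.04,-1,0.2,0,0,0,0,0,-1,0,0,0,0,0,0,-1,0,0,0,0,0,0,-1]}}

```text
t: 15.55
ee_pos: [0.4491, 0.082, 0.0822]
ee_rot: [0.537, 0.46, -0.535, 0.462]
force: [-0.2, -0.7, -1.0]
width: 0.0338
```

Run:
```python
from h import *
delta([.4478,.082,.0748],-8.6)
```

```text
t 15.55 pos [0.4491 0.082  0.0822] jaw -8.59 tilt [ 0.0046 -0.0014] w 0.0338 F [-0.2 -0.7 -1. ] q6 0.23
shift [ 0.18 -0.03  0.01] turn [ 0.   -0.01 -0.05]
```

Call:
{"api": "jog_arm", "payload": {"series": [0.1,-0.03,0,0,-0.01,-0.05,-1,0.05,0,0,0,0,0,-1,0,0,0,0,0,0,-1,0,0,0,0,0,0,-1]}}

```text
t: 15.95
ee_pos: [0.4483, 0.0823, 0.0763]
ee_rot: [0.536, 0.461, -0.536, 0.461]
force: [-0.2, -0.1, -1.3]
width: 0.0339
```

Run:
```python
from h import *
delta([.4478,.082,.0748],-8.6)
```

```text
t 15.95 pos [0.4483 0.0823 0.0763] jaw -8.58 tilt [ 0.0003 -0.0006] w 0.0339 F [-0.2 -0.1 -1.3] q6 0.23
shift [ 0.04 -0.01  0.01] turn [ 0.   -0.01 -0.  ]
```

Call:
{"api": "jog_arm", "payload": {"series": [0.04,-0.01,0,0,0,0,-1,0,0,0,0,0,0,-1]}}

```text
t: 16.15
ee_pos: [0.4481, 0.0824, 0.0748]
ee_rot: [0.536, 0.461, -0.536, 0.461]
force: [0.5, 0.2, -1.4]
width: 0.034
```

Call:
{"api": "jog_arm", "payload": {"series": [0.02,0,0,0,0,0,-1,0,0,0,0,0,0,-1]}}

```text
t: 16.35
ee_pos: [0.4482, 0.0825, 0.0749]
ee_rot: [0.536, 0.461, -0.536, 0.461]
force: [0.2, -0.6, -2.1]
width: 0.0338
```

Call:
{"api": "jog_arm", "payload": {"series": [0,0,0,0,0,0,0.2,0,0,0,0,0,0,0.2,0,0,0,0,0,0,0.2,-0.3,0,0,0,0,0,0.2,-0.8,0,0,0,0,0,0.2,-1,0,0,0,0,0,0.6,-1,0,0,0,0,0,0.6,-1,0,0,0,0,0,0.6]}}

```text
t: 17.15
ee_pos: [0.4454, 0.0821, 0.2432]
ee_rot: [-0.534, -0.463, 0.538, -0.459]
force: [0.8, -0.5, -0.2]
width: 0.0728
```

Run:
```python
from h import *
delta([.6515,-.046,.15],-8.6)
grab('scene','sc2');crop('sc2',280,150,440,290,5,'c11')
```

```text
t 17.15 pos [0.4454 0.0821 0.2432] jaw -8.59 tilt [-0.0077  0.0012] w 0.0728 F [ 0.8 -0.5 -0.2] q6 0.23
shift [2.29 5.59 2.39] turn [0.   0.01 0.08]
```

View pics/c11.png

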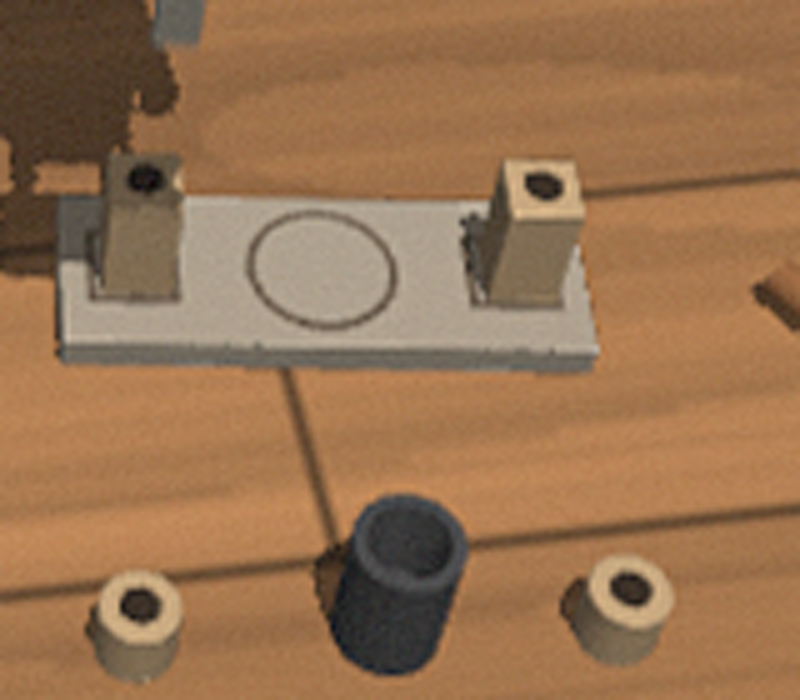

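Call:
{"api": "jog_arm", "payload": {"series": [0,0.95,0.41,0,0,0.08,0.6,0,0.95,0.41,0,0,0,0.6,0,0.95,0.41,0,0,0,0.6,0,0.95,0.41,0,0,0,0.6,0,0.95,0.41,0,0,0,0.6,0.5,0.8,0.3,0,0,0,0.6,0.7,0,0,0,0,0,0.6,0,0,0,0,0,0,0.6,0,0,0,0,0,0,0.6]}}

```text
t: 18.1
ee_pos: [0.6624, -0.049, 0.2138]
ee_rot: [0.542, 0.456, -0.53, 0.467]
force: [0.1, -0.2, -0.4]
width: 0.0745
```

Run:
```python
from h import *
grab('wrist','w5')
delta([.6515,-.046,.032],-8.6)
```

```text
t 18.15 pos [ 0.6621 -0.0488  0.2137] jaw -8.5 tilt [ 0.0221 -0.0025] w 0.0742 F [ 0.3  0.  -0.1] q6 0.0
shift [ 4.54 -0.37 -0.02] turn [ 0.02 -0.02 -0.22]
```

View pics/w5.png

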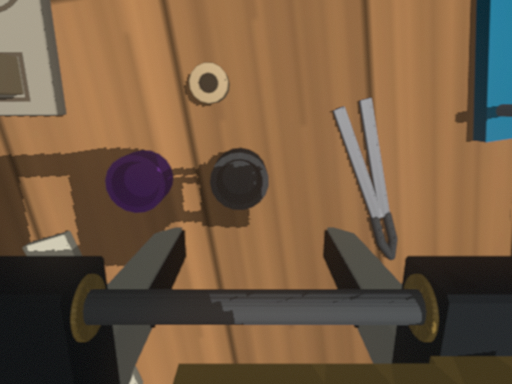

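Run:
```python
from h import *
print(px2w('w5',239.5,179,.038)); crop('w5',190,130,290,230,5,'c12')
```

```text
[ 0.6535 -0.0456  0.038 ]
```

View pics/c12.png

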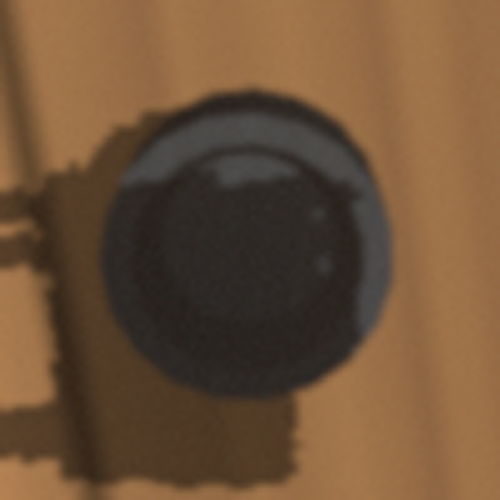

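Call:
{"api": "jog_arm", "payload": {"series": [0.8,-0.3,0,0.02,0,-0.22,0.6,0.9,0,0,0,0,0,0.6,0.9,0,0,0,0,0,0.6,0,0,0,0,0,0,0.6,0,0,0,0,0,0,0.6]}}

```text
t: 18.65
ee_pos: [0.6533, -0.0452, 0.1179]
ee_rot: [0.539, 0.459, -0.532, 0.464]
force: [0.5, 1.1, -0.6]
width: 0.0745
```

Run:
```python
from h import *
delta([.652,-.0462,.031],-8.6)
```

```text
t 18.65 pos [ 0.6533 -0.0452  0.1179] jaw -8.47 tilt [ 0.0123 -0.0027] w 0.0745 F [ 0.5  1.1 -0.6] q6 0.0
shift [ 2.17 -0.05  0.03] turn [ 0.02 -0.03 -0.12]
```

Call:
{"api": "jog_arm", "payload": {"series": [0.7,-0.05,0.03,0.02,0,-0.12,0.6,0.6,0,0,0,0,-0.02,0.6,0.4,0,0,0,0,0,0.6,0,0,0,0,0,0,0.6,0,0,0,0,0,0,0.6]}}

```text
t: 19.15
ee_pos: [0.6576, -0.046, 0.0612]
ee_rot: [0.54, 0.458, -0.532, 0.465]
force: [-0.4, 0.1, 0.6]
width: 0.0745
```

Run:
```python
from h import *
delta([.652,-.0462,.031],-8.6)
```

```text
t 19.15 pos [ 0.6576 -0.046   0.0612] jaw -8.52 tilt [ 0.0143 -0.0029] w 0.0745 F [-0.4  0.1  0.6] q6 0.0
shift [ 0.75 -0.15  0.03] turn [ 0.01 -0.03 -0.14]
```

Call:
{"api": "jog_arm", "payload": {"series": [0.1,-0.15,0.03,0,0,-0.14,0.6,0.3,0,0,0,0,-0.05,0.6,0.25,0,0,0,0,-0.05,0.6,0,0,0,0,0,0,0.6]}}

```text
t: 19.55
ee_pos: [0.6524, -0.0465, 0.0365]
ee_rot: [-0.535, -0.464, 0.537, -0.459]
force: [-0.0, 0.5, -0.0]
width: 0.0741
```

Run:
```python
from h import *
delta([.652,-.0462,.031],-8.6)
```

```text
t 19.55 pos [ 0.6524 -0.0465  0.0365] jaw -8.51 tilt [-0.0075 -0.0029] w 0.0741 F [-0.   0.5 -0. ] q6 0.0
shift [ 0.14 -0.01 -0.  ] turn [ 0.02 -0.03  0.07]
```

Call:
{"api": "jog_arm", "payload": {"series": [0.12,0,0,0,-0.03,0.07,0.6,0,0,0,0,0,0,-1,0,0,0,0,0,0,-1,0,0,0,0,0,0,-1,0,0,0,0,0,0,-1,0,0,0,0,0,0,-1], "squeeze": 30}}

```text
t: 20.15
ee_pos: [0.6522, -0.0464, 0.0308]
ee_rot: [-0.536, -0.462, 0.536, -0.461]
force: [0.5, -0.2, -1.8]
width: 0.058
```

Run:
```python
from h import *
delta([.652,-.0462,.031],-8.6)
delta([.4615,.1713,.16],-8.6)
```

```text
t 20.15 pos [ 0.6522 -0.0464  0.0308] jaw -8.51 tilt [-0.0005  0.0003] w 0.058 F [ 0.5 -0.2 -1.8] q6 0.01
shift [-0.   -0.01 -0.  ] turn [0.02 0.   0.01]
t 20.15 pos [ 0.6522 -0.0464  0.0308] jaw -8.51 tilt [-0.0005  0.0003] w 0.058 F [ 0.5 -0.2 -1.8] q6 0.01
shift [-3.23 -5.52 -4.68] turn [0.02 0.   0.01]
```

Call:
{"api": "jog_arm", "payload": {"series": [-0.6,0,0,0,0,0,-1,-1,0,0,0,0,0,-1,-1,0,0,0,0,0,-1,-0.9,0,0,0,0,0,-1,-0.3,-0.7,-0.6,0,0,0,-1,0,-0.85,-0.72,0,0,0,-1,0,-0.85,-0.72,0,0,0,-1,0,-0.85,-0.72,0,0,0,-1,0,-0.85,-0.72,0,0,0,-1,0,-0.85,-0.72,0,0,0,-1,0,-0.5,-0.4,0,0,0,-1,0,0,0,0,0,0,-1]}}

```text
t: 21.35
ee_pos: [0.4545, 0.1742, 0.1881]
ee_rot: [-0.536, -0.462, 0.537, -0.46]
force: [0.4, -0.3, -1.9]
width: 0.0577
```

Call:
{"api": "jog_arm", "payload": {"series": [0,0,0,0,0,0,-1,0,0,0,0,0,0,-1]}}

```text
t: 21.55
ee_pos: [0.4547, 0.1741, 0.1883]
ee_rot: [-0.536, -0.462, 0.537, -0.46]
force: [0.1, 0.0, -2.5]
width: 0.0575
```

Run:
```python
from h import *
delta([.4615,.1713,.0508],-8.6)
grab('wrist','w6')
```

```text
t 21.55 pos [0.4547 0.1741 0.1883] jaw -8.62 tilt [-0.0033 -0.0004] w 0.0575 F [ 0.1  0.  -2.5] q6 0.42
shift [3.44 0.19 0.04] turn [-0.   -0.    0.03]
```

View pics/w6.png

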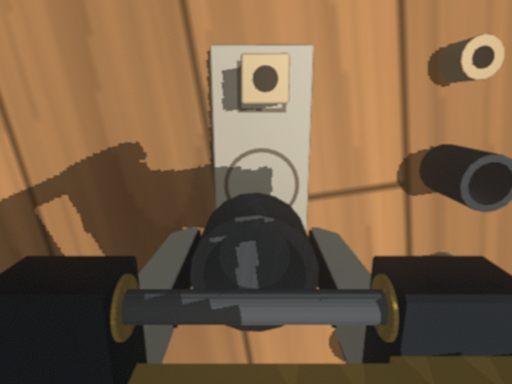

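Run:
```python
from h import *
print('postR hole',px2w('w6',265,78,.085)); 
for x,y in((146,178),(543,185)): print(px2w('sc2',280+(x-2)/5,150+(y-2)/5,.085))
P=[px2w('w6',*q,.085) for q in((243,54),(290,54),(288,104),(241,104))];print(np.mean(P,0))
```

```text
postR hole [0.4763 0.2617 0.085 ]
[0.448  0.0828 0.085 ]
[0.4749 0.2617 0.085 ]
[0.4765 0.2607 0.085 ]
```

Call:
{"api": "jog_arm", "payload": {"series": [0.6,0.19,0.04,0,0,0.03,-1,0.7,0,0,0,0,0,-1,0.7,0,0,0,0,0,-1,0.5,0,0,0,0,0,-1,0,0,0,0,0,0,-1,0,0,0,0,0,0,-1]}}

```text
t: 22.2
ee_pos: [0.4673, 0.1675, 0.0858]
ee_rot: [0.539, 0.458, -0.537, 0.46]
force: [0.5, 0.3, -3.1]
width: 0.0576
```

Run:
```python
from h import *
delta([.4615,.1713,.0508],-8.6)
```

```text
t 22.2 pos [0.4673 0.1675 0.0858] jaw -9.04 tilt [ 0.0036 -0.0016] w 0.0576 F [ 0.5  0.3 -3.1] q6 0.41
shift [ 0.88 -0.16 -0.07] turn [-0.08 -0.02 -0.04]
```

Posts are at (0.448,0.083) and (0.4755,0.2615), both within about 2 mm of their marks. Next I lower the mould.

Call:
{"api": "jog_arm", "payload": {"series": [0.2,-0.16,-0.07,-0.08,0,-0.04,-1,0.3,0,0,0,0,0,-1,0.2,0,0,0,0,0,-1,0,0,0,0,0,0,-1,0,0,0,0,0,0,-1]}}

```text
t: 22.7
ee_pos: [0.4628, 0.1717, 0.058]
ee_rot: [0.538, 0.461, -0.534, 0.461]
force: [-1.0, 0.6, -3.8]
width: 0.058
```

Run:
```python
from h import *
delta([.4615,.1713,.0508],-8.6)
```

```text
t 22.7 pos [0.4628 0.1717 0.058 ] jaw -8.58 tilt [ 0.0032 -0.0033] w 0.058 F [-1.   0.6 -3.8] q6 0.41
shift [ 0.18 -0.03  0.01] turn [ 0.   -0.03 -0.03]
```

Call:
{"api": "jog_arm", "payload": {"series": [0.12,-0.03,0.01,0,-0.03,-0.03,-1,0.05,0,0,0,0,0,-1,0,0,0,0,0,0,-1]}}

```text
t: 23.0
ee_pos: [0.4618, 0.1716, 0.0511]
ee_rot: [0.536, 0.461, -0.536, 0.461]
force: [0.3, -0.2, -3.2]
width: 0.0578
```

Call:
{"api": "jog_arm", "payload": {"series": [0.02,0,0,0,0,0,-1,0,0,0,0,0,0,-1]}}

```text
t: 23.2
ee_pos: [0.4621, 0.1717, 0.0509]
ee_rot: [0.536, 0.461, -0.536, 0.461]
force: [0.6, -0.3, -2.4]
width: 0.0576
```

Call:
{"api": "jog_arm", "payload": {"series": [0,0,0,0,0,0,0.6,0,0,0,0,0,0,0.6,0,0,0,0,0,0,0.6,-0.3,0,0,0,0,0,0.6,-0.8,0,0,0,0,0,0.6,-1,0,0,0,0,0,0.6,-1,0,0,0,0,0,0.6,-1,0,0,0,0,0,0.6,-0.6,0,0,0,0,0,0.6]}}

```text
t: 24.1
ee_pos: [0.4604, 0.1711, 0.248]
ee_rot: [-0.536, -0.461, 0.536, -0.461]
force: [-0.2, 0.0, -0.5]
width: 0.0745
```

Run:
```python
from h import *
delta([.4455,-.22,.25],-8.6)
grab('scene','sc3');crop('sc3',280,150,440,290,5,'c13')
```

```text
t 24.1 pos [0.4604 0.1711 0.248 ] jaw -8.58 tilt [-0.0008  0.0004] w 0.0745 F [-0.2  0.  -0.5] q6 0.41
shift [-0.05  1.09  9.73] turn [0.   0.   0.01]
```

View pics/c13.png

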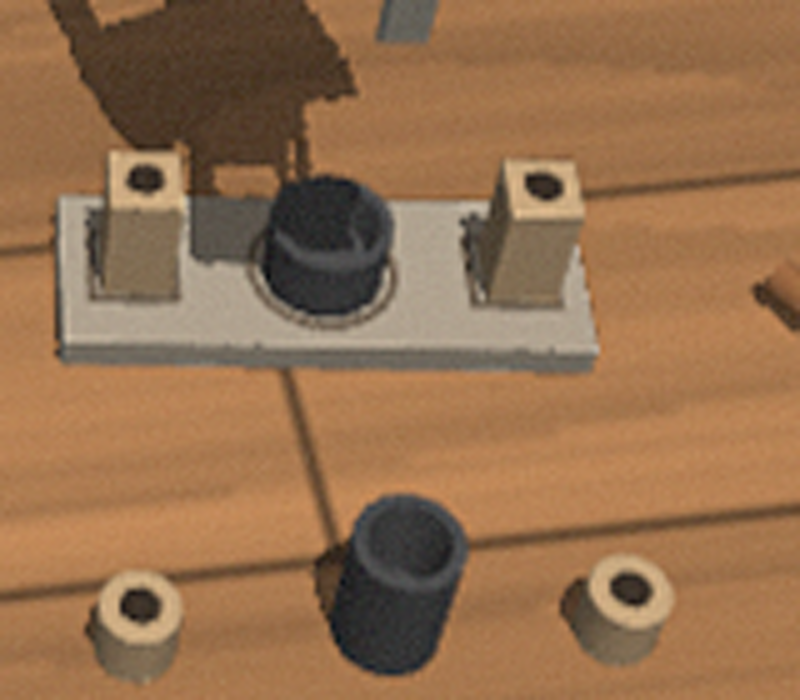

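The mould sits in the round mark. Next the bat: I'll move over it and take a wrist view.

Call:
{"api": "jog_arm", "payload": {"series": [0,0.1,0.97,0,0,0,0.6,0,0.1,0.97,0,0,0,0.6,0,0.1,0.97,0,0,0,0.6,0,0.1,0.97,0,0,0,0.6,0,0.1,0.97,0,0,0,0.6,0,0.1,0.97,0,0,0,0.6,0,0.1,0.97,0,0,0,0.6,0,0.1,0.97,0,0,0,0.6,0,0.1,0.97,-0.7,0,0,0.6,0,0.1,0.5,-0.8,0,0,0.6,0,0,0,-0.8,0,0,0.6,0,0,0,-0.6,0,0,0.6]}}

```text
t: 25.35
ee_pos: [0.4455, -0.2138, 0.2609]
ee_rot: [0.464, 0.532, -0.457, 0.541]
force: [0.7, 0.0, 0.2]
width: 0.0741
```

Call:
{"api": "jog_arm", "payload": {"series": [0,0,0,0,0,0,0.6,0,0,0,0,0,0,0.6]}}

```text
t: 25.55
ee_pos: [0.4452, -0.214, 0.2617]
ee_rot: [0.465, 0.531, -0.457, 0.541]
force: [-0.3, -0.6, 0.2]
width: 0.0743
```

Run:
```python
from h import *
delta([.4455,-.195,.12],8)
grab('wrist','w7')
```

```text
t 25.55 pos [ 0.4452 -0.214   0.2617] jaw 8.63 tilt [0.0174 0.0034] w 0.0743 F [-0.3 -0.6  0.2] q6 -0.7
shift [ 3.54  0.02 -0.48] turn [ 0.11  0.03 -0.17]
```

View pics/w7.png

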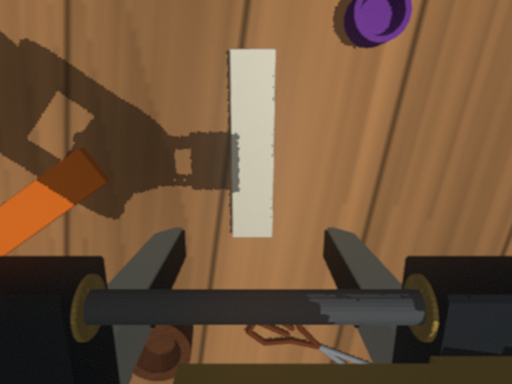

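Run:
```python
from h import *
P=np.array([px2w('w7',*q,.014) for q in((230,49.5),(275.5,48.5),(272,237),(233.5,237.5))]);print(P,P.mean(0))
for i in range(4):
  d=P[(i+1)%4]-P[i];print(np.linalg.norm(d),np.degrees(np.arctan2(d[1],d[0])))
```

```text
[[ 0.4058 -0.0908  0.014 ]
 [ 0.4543 -0.0824  0.014 ]
 [ 0.4863 -0.2997  0.014 ]
 [ 0.4385 -0.3072  0.014 ]] [ 0.4462 -0.195   0.014 ]
0.04923888279706598 9.875448265025101
0.21967882811510905 -81.61542543001269
0.048423219171290104 -171.11164543783656
0.21882497171509924 98.59426915114311
```

Call:
{"api": "jog_arm", "payload": {"series": [0.6,0.04,-0.48,0,0.03,-0.17,0.6,0.9,0,0,0,0,0,0.6,0.9,0,0,0,0,0,0.6,0.9,0,0,0,0,0,0.6,0.6,0,0,0,0,0,0.6,0,0,0,0,0,0,0.6,0,0,0,0,0,0,0.6]}}

```text
t: 26.3
ee_pos: [0.4462, -0.1931, 0.1039]
ee_rot: [0.463, 0.533, -0.462, 0.537]
force: [0.6, -0.1, 0.3]
width: 0.0745
```

Run:
```python
from h import *
delta([.4462,-.195,.0275],8.5)
```

```text
t 26.3 pos [ 0.4462 -0.1931  0.1039] jaw 8.28 tilt [0.0046 0.0038] w 0.0745 F [ 0.6 -0.1  0.3] q6 -0.65
shift [ 1.91 -0.02  0.04] turn [-0.04  0.04 -0.05]
```

Call:
{"api": "jog_arm", "payload": {"series": [0.7,-0.02,0.04,-0.04,0.04,-0.05,0.6,0.6,0,0,0,0,0,0.6,0.2,0,0,0,0,0,0.6,0,0,0,0,0,0,0.6,0,0,0,0,0,0,0.6]}}

```text
t: 26.8
ee_pos: [0.4503, -0.1969, 0.0499]
ee_rot: [0.463, 0.532, -0.461, 0.539]
force: [-0.4, -1.1, -0.3]
width: 0.0745
```

Run:
```python
from h import *
delta([.4462,-.195,.0275],8.5)
```

```text
t 26.8 pos [ 0.4503 -0.1969  0.0499] jaw 8.44 tilt [0.0086 0.0067] w 0.0745 F [-0.4 -1.1 -0.3] q6 -0.65
shift [ 0.56 -0.1  -0.06] turn [-0.01  0.07 -0.09]
```

Call:
{"api": "jog_arm", "payload": {"series": [0.2,-0.1,-0.06,0,0.07,-0.09,0.6,0.15,0,0,0,0,0,0.6,0,0,0,0,0,0,0.6,0,0,0,0,0,0,0.6]}}

```text
t: 27.2
ee_pos: [0.4469, -0.1956, 0.0373]
ee_rot: [0.462, 0.535, -0.462, 0.536]
force: [0.1, -0.7, 0.3]
width: 0.0742
```

Run:
```python
from h import *
delta([.4462,-.195,.0275],8.5)
```

```text
t 27.2 pos [ 0.4469 -0.1956  0.0373] jaw 8.44 tilt [0.0019 0.0015] w 0.0742 F [ 0.1 -0.7  0.3] q6 -0.66
shift [ 0.25 -0.02 -0.02] turn [-0.01  0.01 -0.02]
```

Call:
{"api": "jog_arm", "payload": {"series": [0.16,-0.02,-0.02,0,0.01,-0.02,0.6,0.06,0,0,0,0,0,0.6,0,0,0,0,0,0,0.6,0,0,0,0,0,0,0.6]}}

```text
t: 27.6
ee_pos: [0.446, -0.1949, 0.0278]
ee_rot: [0.462, 0.535, -0.462, 0.535]
force: [0.2, 0.3, 0.4]
width: 0.0742
```

Run:
```python
from h import *
delta([.4462,-.195,.0275],8.5)
```

```text
t 27.6 pos [ 0.446  -0.1949  0.0278] jaw 8.43 tilt [-0.0002  0.0004] w 0.0742 F [0.2 0.3 0.4] q6 -0.65
shift [0.01 0.01 0.  ] turn [-0.01  0.    0.  ]
```

Call:
{"api": "jog_arm", "payload": {"series": [0,0,0,0,0,0,-1,0,0,0,0,0,0,-1,0,0,0,0,0,0,-1,0,0,0,0,0,0,-1,0,0,0,0,0,0,-1,0,0,0,0,0,0,-1], "squeeze": 45}}

```text
t: 28.2
ee_pos: [0.4459, -0.1949, 0.028]
ee_rot: [0.462, 0.535, -0.462, 0.535]
force: [-0.2, 0.2, -1.3]
width: 0.0496
```

Run:
```python
from h import *
delta([.4462,-.195,.0275],8.5)
```

```text
t 28.2 pos [ 0.4459 -0.1949  0.028 ] jaw 8.44 tilt [-0.0003  0.0004] w 0.0496 F [-0.2  0.2 -1.3] q6 -0.65
shift [0.01 0.01 0.  ] turn [-0.01  0.    0.  ]
```

Call:
{"api": "jog_arm", "payload": {"series": [-0.3,0,0,0,0,0,-1,-0.6,0,0,0,0,0,-1,-0.8,0,0,0,0,0,-1,-0.8,0,0,0,0,0,-1,-0.8,0,0,0,0,0,-1,-0.8,0,0,0,0,0,-1,-0.5,0,0,0.5,0,0,-1,0,0,0,0.7,0,0,-1,0,0,0,0.7,0,0,-1,0,0,0,0.6,0,0,-1,0,0,0,0.4,0,0,-1,0,0,0,0,0,0,-1]}}

```text
t: 29.4
ee_pos: [0.443, -0.1929, 0.2272]
ee_rot: [-0.537, -0.46, 0.537, -0.46]
force: [-0.1, -0.8, -3.0]
width: 0.0492
```

Run:
```python
from h import *
delta([.4615,.1713,.2],-8.6)
```

```text
t 29.4 pos [ 0.443  -0.1929  0.2272] jaw -8.83 tilt [-0.0002  0.0001] w 0.0492 F [-0.1 -0.8 -3. ] q6 -0.35
shift [ 0.68 -0.94 -9.07] turn [-0.04  0.    0.  ]
```

Call:
{"api": "jog_arm", "payload": {"series": [0,-0.05,-0.5,-0.04,0,0,-1,0,-0.09,-0.85,0,0,0,-1,0,-0.09,-0.85,0,0,0,-1,0,-0.09,-0.85,0,0,0,-1,0,-0.09,-0.85,0,0,0,-1,0,-0.09,-0.85,0,0,0,-1,0,-0.09,-0.85,0,0,0,-1,0,-0.09,-0.85,0,0,0,-1,0,-0.09,-0.85,0,0,0,-1,0,-0.09,-0.85,0,0,0,-1,0,-0.05,-0.5,0,0,0,-1,0,0,-0.2,0,0,0,-1]}}

```text
t: 30.6
ee_pos: [0.4546, 0.1757, 0.2315]
ee_rot: [0.533, 0.465, -0.533, 0.465]
force: [0.5, -0.5, -4.5]
width: 0.0494
```

Call:
{"api": "jog_arm", "payload": {"series": [0,0,0,0,0,0,-1,0,0,0,0,0,0,-1]}}

```text
t: 30.8
ee_pos: [0.4543, 0.1755, 0.2317]
ee_rot: [-0.532, -0.465, 0.532, -0.466]
force: [-0.8, 0.6, -2.9]
width: 0.0489
```

Run:
```python
from h import *
delta([.4615,.1713,.114],-8.6)
grab('scene','sc4');crop('sc4',270,90,440,250,4.5,'c14');grab('wrist','w8')
```

```text
t 30.8 pos [0.4543 0.1755 0.2317] jaw -7.64 tilt [0.0004 0.0007] w 0.0489 F [-0.8  0.6 -2.9] q6 0.41
shift [2.94 0.19 0.08] turn [ 0.17  0.01 -0.  ]
```

View pics/c14.png

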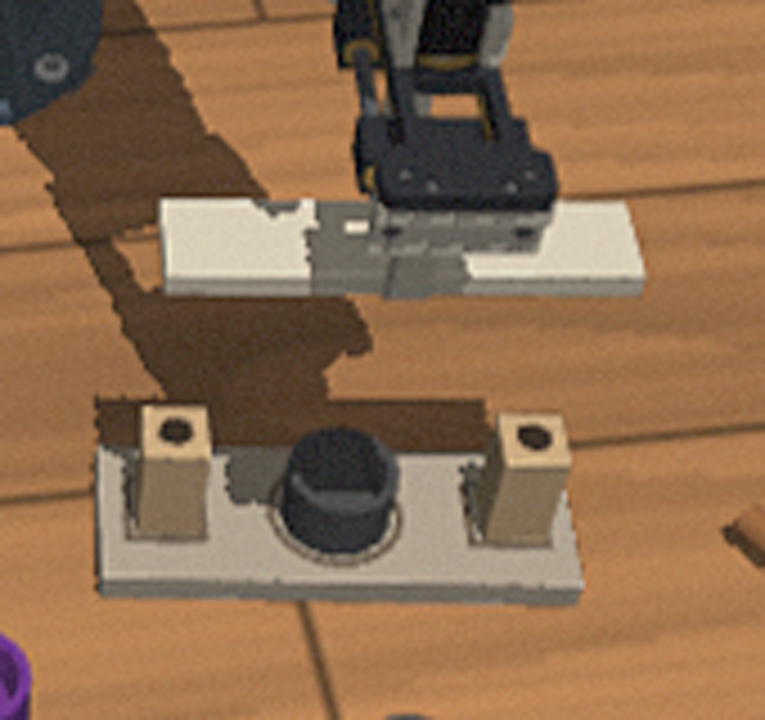

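View pics/w8.png

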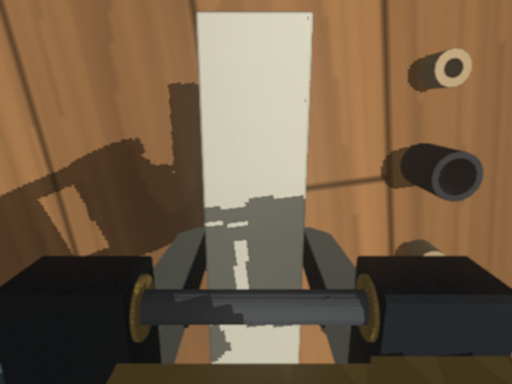

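Run:
```python
from h import *
z=.2177
P=np.array([px2w('sc4',270+(x-1.75)/4.5,90+(y-1.75)/4.5,z) for x,y in((160,200),(628,202),(644,280),(164,278))]);print(P.mean(0))
for i in range(4):
  d=P[(i+1)%4]-P[i];print(np.linalg.norm(d),np.degrees(np.arctan2(d[1],d[0])))
P=np.array([px2w('w8',*q,z) for q in((197,12.5),(311.5,12.5),(305,200),(204.5,200))])
for i in range(4):
  d=P[(i+1)%4]-P[i];print('w',np.linalg.norm(d),np.degrees(np.arctan2(d[1],d[0])))
m=(P[0]+P[1])/2; print('far end mid',m, 'centre',m-.11*np.array([np.sin(np.radians(8)),np.cos(np.radians(8)),0]))
```

```text
[0.4566 0.1756 0.2177]
0.22051487213676907 82.45794063268103
0.05138823801199907 -10.50185029813111
0.2189178293839233 -97.5275614984601
0.05138594070166343 171.27997531884068
w 0.048094123726253525 -7.719266029327556
w 0.08210736298108214 -97.35068977541937
w 0.04875132144299569 172.205305005437
w 0.0820415851813417 82.19066230237911
far end mid [0.4699 0.2839 0.2177] centre [0.4546 0.175  0.2177]
```

Call:
{"api": "jog_arm", "payload": {"series": [0.3,0.19,0.08,0.17,0,0,-1,0.6,0,0,0,0,0,-1,0.6,0,0,0,0,0,-1,0.5,0,0,0,0,0,-1,0,0,0,0,0,0,-1,0,0,0,0,0,0,-1]}}

```text
t: 31.5
ee_pos: [0.4642, 0.1656, 0.1468]
ee_rot: [0.539, 0.457, -0.539, 0.459]
force: [0.2, -0.5, -3.1]
width: 0.0493
```

Run:
```python
from h import *
delta([.4615,.1713,.114],-8.6)
```

```text
t 31.5 pos [0.4642 0.1656 0.1468] jaw -9.25 tilt [0.0015 0.0011] w 0.0493 F [ 0.2 -0.5 -3.1] q6 0.41
shift [ 0.82 -0.09 -0.13] turn [-0.11  0.01 -0.01]
```

Call:
{"api": "jog_arm", "payload": {"series": [0.3,-0.09,-0.13,-0.11,0,-0.01,-1,0.3,0,0,0,0,0,-1,0,0,0,0,0,0,-1,0,0,0,0,0,0,-1]}}

```text
t: 31.9
ee_pos: [0.4625, 0.1716, 0.1224]
ee_rot: [0.537, 0.46, -0.535, 0.462]
force: [-0.5, 0.3, -2.6]
width: 0.0493
```

Run:
```python
from h import *
delta([.4615,.1713,.113],-8.6)
```

```text
t 31.9 pos [0.4625 0.1716 0.1224] jaw -8.61 tilt [ 0.0032 -0.0001] w 0.0493 F [-0.5  0.3 -2.6] q6 0.41
shift [ 0.23 -0.02  0.01] turn [-0.   -0.   -0.03]
```

Call:
{"api": "jog_arm", "payload": {"series": [0.16,-0.02,0,0,0,-0.03,-1,0.03,0,0,0,0,0,-1,0,0,0,0,0,0,-1,0,0,0,0,0,0,-1]}}

```text
t: 32.3
ee_pos: [0.4621, 0.1719, 0.1149]
ee_rot: [0.537, 0.461, -0.536, 0.461]
force: [-0.3, -0.0, -3.3]
width: 0.0493
```

Run:
```python
from h import *
delta([.4615,.1713,.113],-8.6)
```

```text
t 32.3 pos [0.4621 0.1719 0.1149] jaw -8.61 tilt [ 0.0011 -0.0006] w 0.0493 F [-0.3 -0.  -3.3] q6 0.41
shift [ 0.05 -0.01  0.02] turn [-0.   -0.01 -0.01]
```

Call:
{"api": "jog_arm", "payload": {"series": [0.05,-0.01,0.01,0,0,-0.01,-1,0,0,0,0,0,0,-1]}}

```text
t: 32.5
ee_pos: [0.462, 0.1716, 0.1131]
ee_rot: [0.537, 0.461, -0.536, 0.461]
force: [-0.2, -0.1, -2.8]
width: 0.0495
```

Call:
{"api": "jog_arm", "payload": {"series": [0.03,0,0,0,0,0,-1,0,0,0,0,0,0,-1]}}

```text
t: 32.7
ee_pos: [0.4622, 0.1717, 0.1132]
ee_rot: [0.537, 0.461, -0.535, 0.461]
force: [0.1, -0.1, -3.0]
width: 0.0494
```

Call:
{"api": "jog_arm", "payload": {"series": [0.04,0,0,0,0,0,-1]}}

```text
t: 32.8
ee_pos: [0.4624, 0.1717, 0.1128]
ee_rot: [0.537, 0.461, -0.535, 0.461]
force: [-10.5, -4.0, 34.5]
width: 0.0496
```

Call:
{"api": "jog_arm", "payload": {"series": [0.02,0,0,0,0,0,-1]}}

```text
t: 32.9
ee_pos: [0.4624, 0.1717, 0.1129]
ee_rot: [0.537, 0.461, -0.535, 0.461]
force: [-4.8, -1.3, 10.3]
width: 0.0496
```

In contact. I'll release and lift.

Call:
{"api": "jog_arm", "payload": {"series": [-0.01,0,0,0,0,0,0.6,0,0,0,0,0,0,0.6,0,0,0,0,0,0,0.6,0,0,0,0,0,0,0.6,-0.4,0,0,0,0,0,0.6,-0.8,0,0,0,0,0,0.6,-1,0,0,0,0,0,0.6,-1,0,0,0,0,0,0.6,-0.8,0,0,0,0,0,0.6]}}

```text
t: 33.8
ee_pos: [0.4605, 0.171, 0.2745]
ee_rot: [-0.534, -0.462, 0.538, -0.46]
force: [0.3, -0.4, -0.5]
width: 0.0745
```

Run:
```python
from h import *
delta([.643,.11,.25],-8.6)
grab('scene','sc5');crop('sc5',280,130,440,280,5,'c15');grab('side','s5');crop('s5',110,140,270,290,5,'c16')
```

```text
t 33.8 pos [0.4605 0.171  0.2745] jaw -8.62 tilt [-0.0056  0.0018] w 0.0745 F [ 0.3 -0.4 -0.5] q6 0.41
shift [0.59 4.74 0.82] turn [-0.    0.02  0.06]
```

View pics/c15.png

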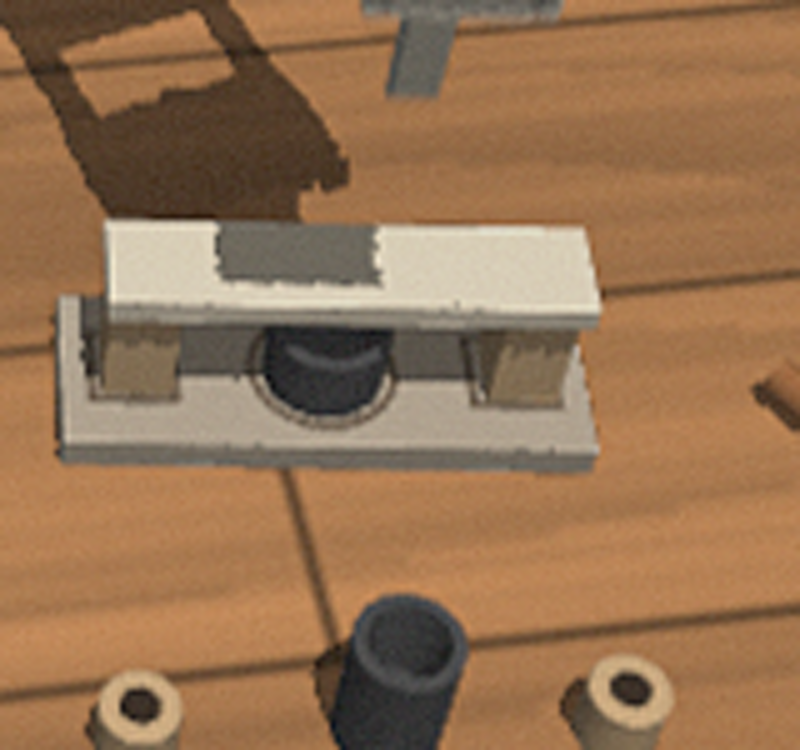

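View pics/c16.png

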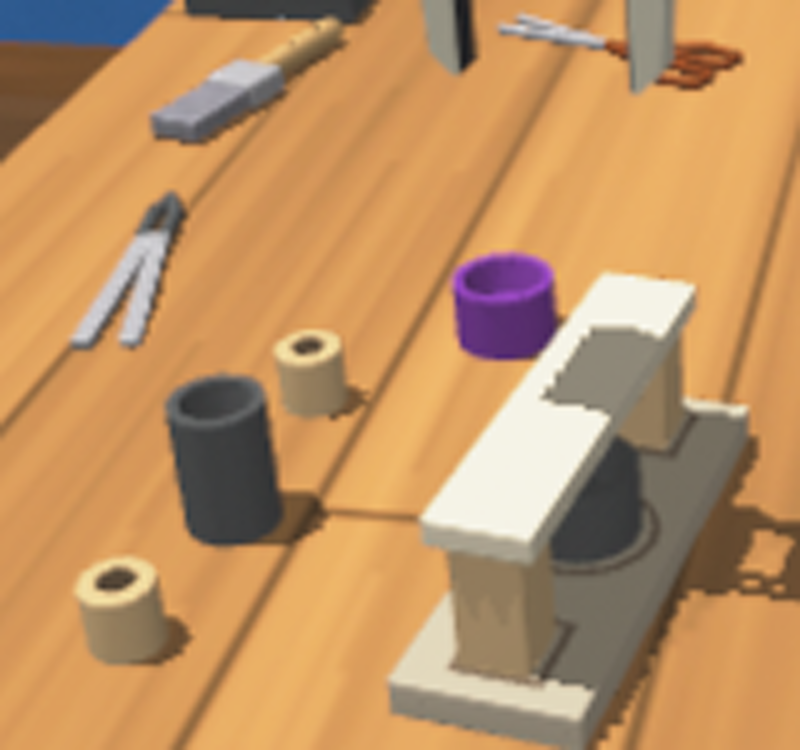

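Call:
{"api": "jog_arm", "payload": {"series": [0,0.9,-0.06,0,0,0.06,0.6,0,0.9,-0.06,0,0,0,0.6,0,0.9,-0.06,0,0,0,0.6,0,0.9,-0.06,0,0,0,0.6,0.2,0.8,-0.06,0,0,0,0.6,0.5,0,0,0,0,0,0.6,0,0,0,0,0,0,0.6,0,0,0,0,0,0,0.6]}}

```text
t: 34.7
ee_pos: [0.643, 0.1559, 0.241]
ee_rot: [-0.536, -0.461, 0.536, -0.462]
force: [-0.1, -0.9, 0.5]
width: 0.0747
```

Run:
```python
from h import *
P=np.array([px2w('sc5',280+(x-2)/5,130+(y-2)/5,.099) for x,y in((105,221),(584,228),(600,315),(110,305))]);print('bat',P.mean(0))
for i in range(4):
  d=P[(i+1)%4]-P[i];print(np.linalg.norm(d),np.degrees(np.arctan2(d[1],d[0])))
delta([.6437,.1567,.048],-8.6)
grab('wrist','w9');crop('w9',180,60,340,220,4,'c17')
```

```text
bat [0.4645 0.1718 0.099 ]
0.21916861387660386 81.67560358086816
0.05175279265050048 -9.808251665684358
0.21743267736853716 -98.72951440992225
0.0501996653502367 172.1335433279171
t 34.7 pos [0.643  0.1559 0.241 ] jaw -8.59 tilt [0.0006 0.0011] w 0.0747 F [-0.1 -0.9  0.5] q6 0.32
shift [ 4.83  0.01 -0.03] turn [ 0.    0.01 -0.01]
```

View pics/w9.png

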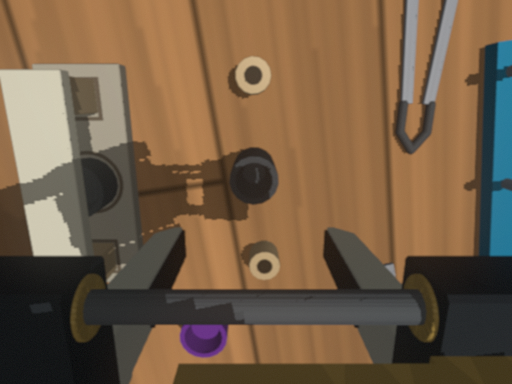

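View pics/c17.png

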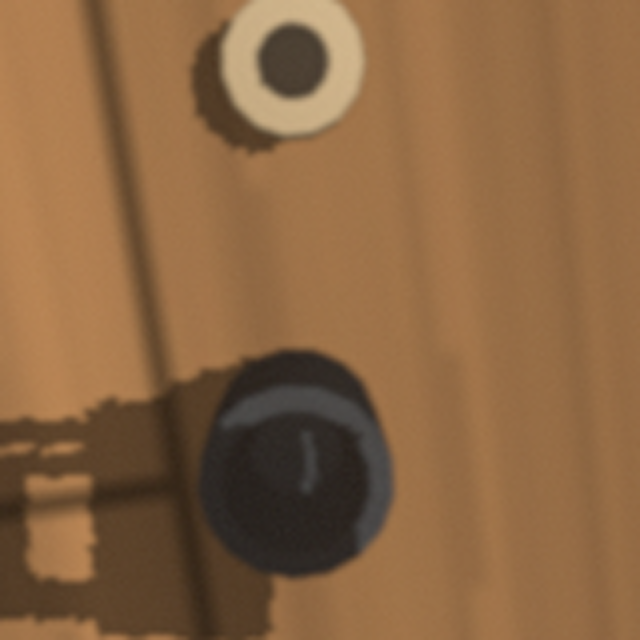

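Run:
```python
from h import *
print(px2w('w9',253.9,179.9,.07),px2w('w9',180+292/4,60+62/4,.035))
```

```text
[0.6441 0.1572 0.07  ] [0.658  0.2537 0.035 ]
```

Call:
{"api": "jog_arm", "payload": {"series": [0.8,0.01,-0.03,0,0,0,0.6,0.9,0,0,0,0,0,0.6,0.9,0,0,0,0,0,0.6,0.3,0,0,0,0,0,0.6,0,0,0,0,0,0,0.6,0,0,0,0,0,0,0.6]}}

```text
t: 35.35
ee_pos: [0.6446, 0.1585, 0.1297]
ee_rot: [0.538, 0.459, -0.533, 0.464]
force: [0.3, -0.5, -0.5]
width: 0.0742
```

Run:
```python
from h import *
delta([.6437,.1567,.048],-8.6)
```

```text
t 35.35 pos [0.6446 0.1585 0.1297] jaw -8.48 tilt [ 0.0099 -0.002 ] w 0.0742 F [ 0.3 -0.5 -0.5] q6 0.32
shift [ 2.04 -0.04  0.05] turn [ 0.02 -0.02 -0.1 ]
```

Call:
{"api": "jog_arm", "payload": {"series": [0.6,-0.03,0.04,0.02,-0.02,-0.12,0.6,0.5,0,0,0,0,-0.04,0.6,0.3,0,0,0,0,-0.04,0.6,0,0,0,0,0,0,0.6,0,0,0,0,0,0,0.6]}}

```text
t: 35.85
ee_pos: [0.6472, 0.1581, 0.0791]
ee_rot: [0.537, 0.462, -0.535, 0.46]
force: [0.0, 0.3, -0.3]
width: 0.0742
```

Run:
```python
from h import *
delta([.644,.157,.048],-8.6)
```

```text
t 35.85 pos [0.6472 0.1581 0.0791] jaw -8.58 tilt [-0.0003 -0.0036] w 0.0742 F [ 0.   0.3 -0.3] q6 0.32
shift [ 0.78 -0.07  0.04] turn [ 0.   -0.04  0.  ]
```

Call:
{"api": "jog_arm", "payload": {"series": [0.35,-0.07,0.04,0,-0.04,-0.06,0.6,0.3,0,0,0,0,-0.04,0.6,0,0,0,0,0,0,0.6,0,0,0,0,0,0,0.6]}}

```text
t: 36.25
ee_pos: [0.6444, 0.157, 0.0522]
ee_rot: [-0.534, -0.464, 0.538, -0.459]
force: [-1.1, 0.0, 0.1]
width: 0.0743
```

Run:
```python
from h import *
delta([.644,.157,.048],-8.6)
```

```text
t 36.25 pos [0.6444 0.157  0.0522] jaw -8.57 tilt [-0.0093  0.0002] w 0.0743 F [-1.1  0.   0.1] q6 0.32
shift [ 0.11 -0.01  0.  ] turn [0.01 0.   0.09]
```

Call:
{"api": "jog_arm", "payload": {"series": [0.08,-0.01,0,0,0,0.09,0.6,0,0,0,0,0,0,0.6,0,0,0,0,0,0,-1,0,0,0,0,0,0,-1,0,0,0,0,0,0,-1,0,0,0,0,0,0,-1,0,0,0,0,0,0,-1,0,0,0,0,0,0,-1], "squeeze": 40}}

```text
t: 37.05
ee_pos: [0.6443, 0.1572, 0.0497]
ee_rot: [0.536, 0.461, -0.536, 0.462]
force: [-1.0, 0.6, -0.4]
width: 0.0471
```

Run:
```python
from h import *
delta([.644,.157,.048],-8.6)
```

```text
t 37.05 pos [0.6443 0.1572 0.0497] jaw -8.57 tilt [ 0.0014 -0.0002] w 0.0471 F [-1.   0.6 -0.4] q6 0.32
shift [ 0.04 -0.01  0.01] turn [ 0.01 -0.   -0.01]
```

Call:
{"api": "jog_arm", "payload": {"series": [-0.3,0,0,0,0,0,-1,-0.7,0,0,0,0,0,-1,-1,0,0,0,0,0,-1,-1,0,0,0,0,0,-1,-1,0,0,0,0,0,-1,-1,0,0,0,0,0,-1,0,0,0,0,0,0,-1,0,0,0,0,0,0,-1]}}

```text
t: 37.85
ee_pos: [0.6419, 0.1568, 0.2593]
ee_rot: [-0.535, -0.462, 0.537, -0.461]
force: [-0.6, 0.1, -4.0]
width: 0.0477
```

Run:
```python
from h import *
delta([.4622,.1716,.24],-8.6)
```

```text
t 37.85 pos [0.6419 0.1568 0.2593] jaw -8.57 tilt [-0.0033  0.0016] w 0.0477 F [-0.6  0.1 -4. ] q6 0.32
shift [ 0.5 -4.5  0.3] turn [0.   0.02 0.03]
```

Call:
{"api": "jog_arm", "payload": {"series": [0,-0.5,0.03,0,0.02,0.03,-1,0,-0.85,0.06,0,0,0,-1,0,-0.85,0.06,0,0,0,-1,0,-0.85,0.06,0,0,0,-1,0,-0.8,0.06,0,0,0,-1,0,-0.4,0,0,0,0,-1,0,0,0,0,0,0,-1,0,0,0,0,0,0,-1]}}

```text
t: 38.65
ee_pos: [0.4609, 0.1701, 0.2495]
ee_rot: [-0.531, -0.464, 0.541, -0.458]
force: [0.2, 0.8, -3.8]
width: 0.0479
```

Run:
```python
from h import *
delta([.4622,.1716,.16],-8.6)
grab('side','s6');grab('wrist','w10')
```

```text
t 38.65 pos [0.4609 0.1701 0.2495] jaw -8.61 tilt [-0.016   0.0059] w 0.0479 F [ 0.2  0.8 -3.8] q6 0.41
shift [ 2.24  0.06 -0.06] turn [-0.    0.06  0.16]
```

View pics/w10.png

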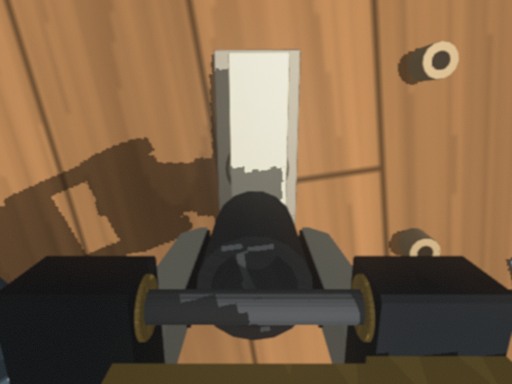

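Run:
```python
from h import *
a,b=px2w('w10',230,53,.099),px2w('w10',289,52.5,.099); m=(a+b)/2
print(a,b,m,'bat centre',m-.11*np.array([.1495,.9888,0]))
a,b=px2w('w10',215,50.5,.02),px2w('w10',299,50.5,.02);m=(a+b)/2;print('slab end',a,b,m,'centre',m-.125*np.array([.1495,.9888,0]))
```

```text
[0.457  0.2833 0.099 ] [0.5044 0.2763 0.099 ] [0.4807 0.2798 0.099 ] bat centre [0.4643 0.1711 0.099 ]
slab end [0.4373 0.2991 0.02  ] [0.5228 0.2858 0.02  ] [0.4801 0.2925 0.02  ] centre [0.4614 0.1689 0.02  ]
```

Call:
{"api": "jog_arm", "payload": {"series": [0.3,0.04,-0.06,0,0.06,0.16,-1,0.6,0,0,0,0,0,-1,0.6,0,0,0,0,0,-1,0.4,0,0,0,0,0,-1,0,0,0,0,0,0,-1,0,0,0,0,0,0,-1]}}

```text
t: 39.35
ee_pos: [0.4685, 0.1715, 0.1701]
ee_rot: [0.537, 0.46, -0.536, 0.461]
force: [-0.5, -0.6, -2.7]
width: 0.0473
```

Run:
```python
from h import *
delta([.4622,.1716,.1497],-8.6)
```

```text
t 39.35 pos [0.4685 0.1715 0.1701] jaw -8.78 tilt [ 0.0021 -0.0006] w 0.0473 F [-0.5 -0.6 -2.7] q6 0.41
shift [ 0.51 -0.16  0.02] turn [-0.03 -0.01 -0.02]
```

Call:
{"api": "jog_arm", "payload": {"series": [0.2,-0.14,0.02,-0.03,0,-0.02,-1,0.15,0,0,0,0,0,-1,0,0,0,0,0,0,-1,0,0,0,0,0,0,-1]}}

```text
t: 39.75
ee_pos: [0.4638, 0.1717, 0.1569]
ee_rot: [0.537, 0.461, -0.535, 0.461]
force: [-0.1, -0.0, -2.4]
width: 0.0473
```

Run:
```python
from h import *
delta([.463,.1715,.1487],-8.6)
```

```text
t 39.75 pos [0.4638 0.1717 0.1569] jaw -8.61 tilt [ 0.0028 -0.0019] w 0.0473 F [-0.1 -0.  -2.4] q6 0.41
shift [ 0.2  -0.02  0.01] turn [-0.   -0.02 -0.03]
```

Call:
{"api": "jog_arm", "payload": {"series": [0.14,-0.02,0,0,-0.02,-0.03,-1,0.03,0,0,0,0,0,-1,0,0,0,0,0,0,-1,0,0,0,0,0,0,-1]}}

```text
t: 40.15
ee_pos: [0.4633, 0.172, 0.1501]
ee_rot: [0.536, 0.461, -0.536, 0.461]
force: [-0.1, -0.6, -3.1]
width: 0.0479
```

Run:
```python
from h import *
delta([.463,.1715,.1487],-8.6)
```

```text
t 40.15 pos [0.4633 0.172  0.1501] jaw -8.61 tilt [ 0.0006 -0.0002] w 0.0479 F [-0.1 -0.6 -3.1] q6 0.41
shift [ 0.03 -0.01  0.01] turn [-0.   -0.   -0.01]
```

Call:
{"api": "jog_arm", "payload": {"series": [0.03,0,0,0,0,0,-1,0,0,0,0,0,0,-1]}}

```text
t: 40.35
ee_pos: [0.4634, 0.172, 0.1489]
ee_rot: [0.536, 0.461, -0.536, 0.461]
force: [-0.5, 0.1, -3.8]
width: 0.0476
```

Call:
{"api": "jog_arm", "payload": {"series": [0.03,0,0,0,0,0,-1]}}

```text
t: 40.45
ee_pos: [0.4638, 0.1721, 0.1486]
ee_rot: [0.537, 0.461, -0.536, 0.461]
force: [-7.2, -2.6, 23.9]
width: 0.0474
```

Call:
{"api": "jog_arm", "payload": {"series": [0.02,0,0,0,0,0,-1]}}

```text
t: 40.55
ee_pos: [0.4638, 0.1721, 0.1486]
ee_rot: [0.537, 0.461, -0.536, 0.461]
force: [-5.9, -2.4, 9.9]
width: 0.0478
```

Contact. I'll release and lift clear.

Call:
{"api": "jog_arm", "payload": {"series": [0,0,0,0,0,0,0.7,0,0,0,0,0,0,0.7,0,0,0,0,0,0,0.7,0,0,0,0,0,0,0.7,-0.3,0,0,0,0,0,0.7,-0.7,0,0,0,0,0,0.7,-0.9,0,0,0,0,0,0.7,-0.9,0,0,0,0,0,0.7,-0.9,0,0,0,0,0,0.7,-0.5,0,0,0,0,0,0.7,0,0,0,0,0,0,0.7]}}

```text
t: 41.65
ee_pos: [0.4632, 0.172, 0.329]
ee_rot: [0.538, 0.46, -0.534, 0.462]
force: [0.6, 0.2, 0.1]
width: 0.0787
```

Run:
```python
from h import *
delta([.463,.1715,.1487],-8.6)
grab('scene','sc7');crop('sc7',270,110,440,280,4.4,'c18');grab('side','s7');crop('s7',130,120,290,290,4.4,'c19')
```

```text
t 41.65 pos [0.4632 0.172  0.329 ] jaw -8.6 tilt [ 0.0054 -0.0023] w 0.0787 F [0.6 0.2 0.1] q6 0.41
shift [ 4.51 -0.03  0.02] turn [-0.   -0.02 -0.05]
```

View pics/c18.png

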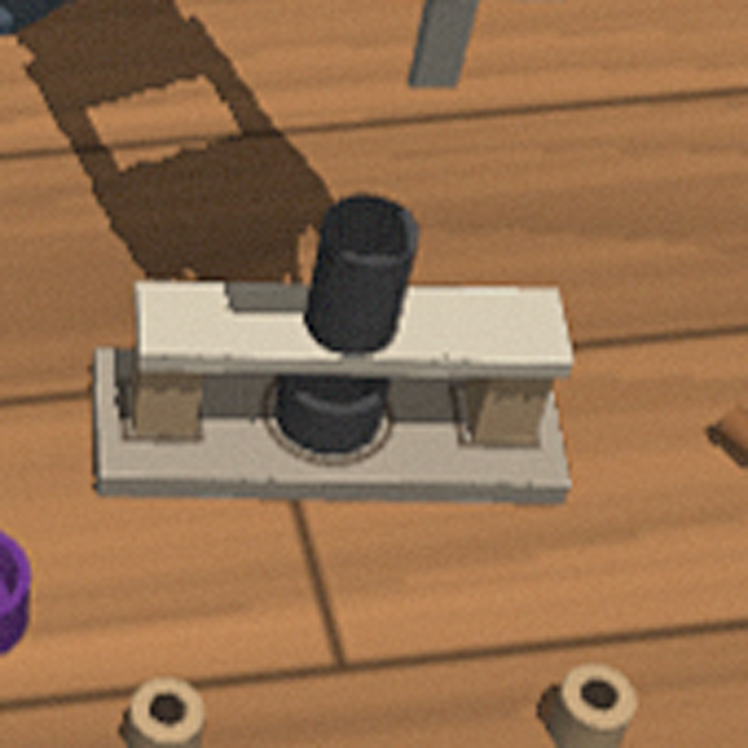

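View pics/c19.png

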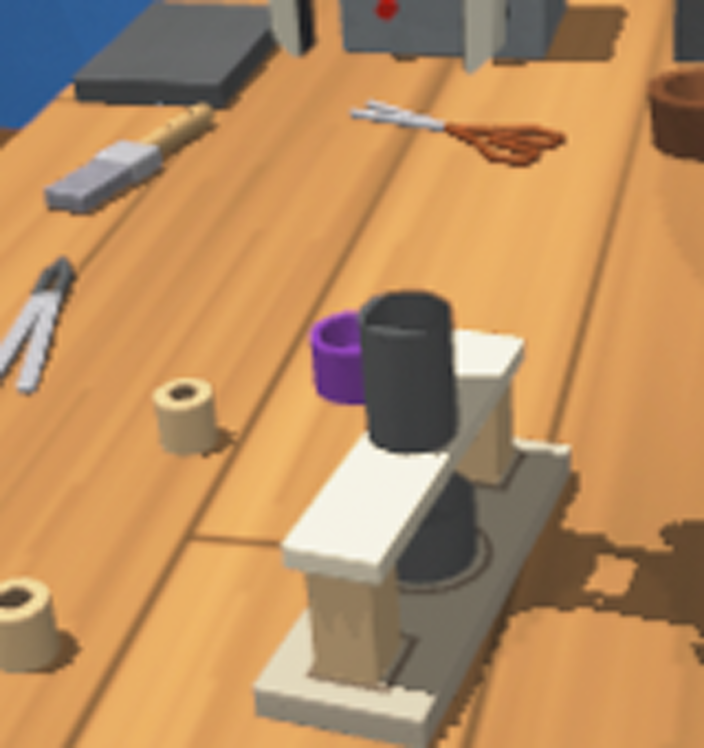

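View pics/sc7.png

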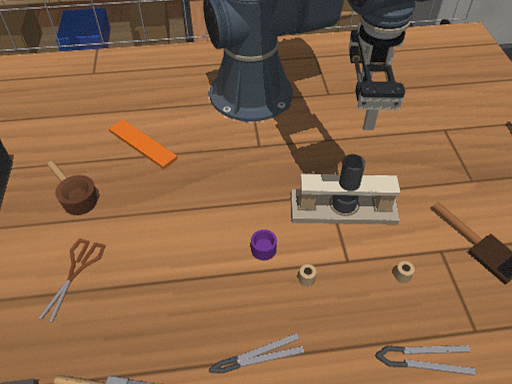

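Run:
```python
from h import *
print(px2w('sc7',270+(366.5-1.7)/4.4,110+(231-1.7)/4.4,.169))
P=np.array([px2w('sc7',270+(x-1.7)/4.4,110+(y-1.7)/4.4,.099) for x,y in((137,283),(559,289),(573,366),(142,357))]);print('bat',P.mean(0))
print(px2w('s7',130+(406-1.7)/4.4,120+(310-1.7)/4.4,.169))
job.close_job()
```

```text
[0.4654 0.1692 0.169 ]
bat [0.465  0.1723 0.099 ]
[0.4644 0.1649 0.169 ]
the job is handed in; nothing more can be done
```

The kiln slab is loaded in two tiers as asked, and I handed the job in at about 42 s of the 128 s allowed. The order was both tall posts, the low mould, the bat, then the tall mould. The gripper is open and was well clear of everything at hand-in. I did not touch the short posts or the orange and purple look-alikes.

**Last checks (scene and side pictures):**
- **Standing and seated:** everything is upright. Both posts are inside their square marks, 1–2 mm off centre, and the low mould is inside the round mark.
- **Bat:** it lies in line with the slab, rotated about -8.5°. The scene camera puts its centre at (0.465, 0.172), against the slab centre at (0.4615, 0.171). About 2 mm of that looks like camera bias, because it read the bat about 2 mm off while it was still in the gripper.
- **Tall mould:** it stands on the middle of the bat. The scene camera reads (0.465, 0.169), the side camera (0.464, 0.165), and the gripper's release position was (0.464, 0.172). The side camera also read 4–5 mm low in y on most parts earlier.

**Contact forces:** setting the parts down briefly pushed the wrist force to 37 N (first post), 35 N (bat) and 24 N (tall mould). These came through the fingers or the held part and were under the 120 N wrist limit. No check disagreed beyond these few millimetres.

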